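# Clear the worn brushes and find the slip ring's high spot

### The job

Get this slip-ring unit ready for stoning: with the push-out bar, push every worn brush (the short ones sunk inside their boxes) out of the brush holder from behind through its access hole and put it in the scrap tray, leaving the good long brushes as they are, and lay the bar back on its mat. Turn the rings slowly by the studs against the dial gauge, find the high spot and leave the rotor stopped with it at the plunger. Do not shift the other things on the bench.

Things in the scene. Friction and masses are not known exactly. Their poses are not given: they have to be found in the camera images.
- stand: fixed 12 mm steel plate carrying the slip-ring unit, which stands on end. Origin: on the table on the rotor's vertical axis; z up; x points from that axis to the dial gauge. The plate spans x -85 to 205 mm, y -95 to 95 mm. The gauge's magnetic base and post (x 140 to 190, y 43 to 93 mm) reach 142 mm above the table
- rotor (a joint): turn of the rotor about its upright axis, rad, growing counter-clockwise seen from above; no end stops. The rotor: three copper slip rings 140 mm across in a stack, flat top 122 mm above the table with three upright studs. Takes about 0.25 N m (5 N at a stud); stays where it is left. Turn it slowly: 1 rad/s is good, 2 rad/s too fast for the gauge
- stud1 (a point): centre of the top end of a terminal stud: an upright brass rod 14 mm across, 45 mm from the rotor axis, top 172 mm and foot 122 mm above the table (washer 24 mm wide, 8 mm thick at its foot). A stud can be pinched or pushed round; the space between the studs is free above the rotor's top
- stud2 (a point): top of a like stud, 120 degrees counter-clockwise from stud1
- stud3 (a point): top of a like stud, 240 degrees counter-clockwise from stud1
- dial_face (a point): centre of the dial gauge's white face (78 mm across, face up, 119 mm above the table, 145 mm from the rotor axis). The gauge's plunger, along the stand's x axis, rests on the rim of the top ring: it is the fixed pointer
- dial (a joint): turn of the gauge's black needle, rad: 0 points away from the rotor (stand's +x), growing clockwise seen from above as the rim pushes the plunger in. In each turn of the rotor it follows a sine of the rotor's angle: near 0 at the low spot, one highest reading of about 4.5 at the high spot. Where on the ring the high spot lies is not known beforehand and cannot be seen
- holder: fixed brush holder: five brass boxes in a row on a steel plate 16 mm thick. Origin: on the table below the middle of the row, in the plane of the boxes' rear faces; x = the way brushes are pushed out, y along the row. Boxes centred at y = -100, -50, 0, 50, 100 mm, x 0 to 76 mm, 31 mm wide outside, 25 inside, tops 53 mm (clips 57 mm) above the table. Plate: x -12 to 152, y -131 to 131 mm
- hole3 (a point): centre of the middle box's access hole, in its rear face 34 mm above the table. Every box has one alike on its centre line: square, 20 x 20 mm, through the 4 mm rear wall. A spring clip presses on each brush: 5 to 15 N pushes it out, and once its rear end is 50 mm or more from the rear face it is free of the clip and can be drawn out
- mouth3 (a point): centre of the middle box's open front, 76 mm ahead of its rear face, 34 mm above the table. The boxes' floor is the top of the plate, 16 mm above the table, and goes on 76 mm beyond the mouths, so that a brush pushed out lies on it. A narrow slot along each box's top shows whether a brush is in it
- mat: thin black rubber mat, fixed, 240 x 110 mm (x, y), 3 mm thick, where the push-out bar is kept; origin at the centre of its underside
- bar: push-out bar, steel, 0.3 kg: a square grip 28 x 28 x 80 mm with a round rod 12 mm across and 100 mm long in line. Origin: centre of the grip's underside; x along the rod; grip from x -40 to 40 mm, rod from 40 to 140 mm (its tip), both on an axis 14 mm above the origin; balances at x = 14 mm; lies on the grip's flat side, the rod clear of the surface
- tray: fixed grey scrap tray, open on top, 170 x 110 mm (x, y) outside, 45 mm high, walls 3 mm; origin at the centre of its underside
- worn1: worn carbon brush: a dark grey block with square ends, 22 mm wide, 32 mm high, 60 mm long, stuck wholly inside one of the boxes, its front 1 to 7 mm short of the mouth, so it cannot be gripped from the front; may be absent. Origin: middle of the lower edge of its rear end (towards the access hole); x along its length to its front end, z up.
- worn2: worn carbon brush: a dark grey block with square ends, 22 mm wide, 32 mm high, 60 mm long, stuck wholly inside one of the boxes, its front 1 to 7 mm short of the mouth, so it cannot be gripped from the front; may be absent. Origin: middle of the lower edge of its rear end (towards the access hole); x along its length to its front end, z up.
- worn3: worn carbon brush: a dark grey block with square ends, 22 mm wide, 32 mm high, 60 mm long, stuck wholly inside one of the boxes, its front 1 to 7 mm short of the mouth, so it cannot be gripped from the front; may be absent. Origin: middle of the lower edge of its rear end (towards the access hole); x along its length to its front end, z up.
- good1: good carbon brush: a dark grey block with square ends, 22 mm wide, 32 mm high, 100 mm long, standing out of the front of its box by 33 to 39 mm; stays where it is. Origin: middle of the lower edge of its rear end (towards the access hole); x along its length to its front end, z up.
- good2: good carbon brush: a dark grey block with square ends, 22 mm wide, 32 mm high, 100 mm long, standing out of the front of its box by 33 to 39 mm; stays where it is. Origin: middle of the lower edge of its rear end (towards the access hole); x along its length to its front end, z up.
- multimeter: black and grey multimeter, 190 x 90 x 42 mm; not part of the job, leave it where it is
- spray_can: upright spray can, 64 mm across, 150 mm tall; not part of the job, leave it where it is
- tape_roll: roll of black tape lying flat, 90 mm across, 24 mm tall; not part of the job, leave it where it is
- screwdriver: screwdriver, 190 mm; not part of the job, leave it where it is
- pliers: pliers with red handles, 170 mm; not part of the job, leave it where it is
- mug: white mug, 80 mm across, 90 mm tall; not part of the job, leave it where it is
Not all that is in view belongs to the job. Leave any pink, purple or white look-alike of the good2 alone.

How it is judged:
By the outcome, as a careful person would: the job done as asked, in the order asked, and still so for the second after the job is handed in, with the robot touching nothing.
Of worn1, worn2, worn3 only 2 to 3 are there at a start; the rules pass over those that are not, and their reading is None.
At some moment in a run one of bar may be knocked a few centimetres aside while the robot is not near it.
Once in a run the grip may slacken for a moment while it holds something.
It also fails if it takes over 210 s, if anything falls off the work surface, if the arm or the gripper's body presses on something with over 40 N, if the wrist force passes 120 N, or if a joint passes its speed limit or range.

### The arm

A 6-joint arm with a two-finger parallel gripper is mounted at the origin on the work surface. World frame = base frame: x ahead of the robot, y to its left, z up, the work surface at z = 0. Lengths are in mm, angles in rad, forces in N, time in s.
With the tool pointing down it reaches from about 275 to 1000 mm from the base axis. Payload 8.4 kg.
Tool frame: the origin (TCP) lies between the finger pads; the fingertips stand r.tips_ahead ahead of it and the grasp point (between the pads) lies 6 mm ahead of it (r.tips_ahead is the distance from the TCP to the fingertips, in mm); z points along the fingers, y is the line along which they close (so a half turn about z gives the same grasp; the last joint's range is limited). The gripper opens to 85 mm and grips with 20 to 120 N. Pads are 22 mm wide; open, the fingers measure 114 mm over their backs; the gripper's body (76 mm by 85 mm) begins 54 mm behind the grasp point. The pads swing forward as they close: fully open they stand 13 mm farther back than shut.
Start: joints at [-1.303, 0.353, 1.633, -0, 1.155, -0.002], TCP at [166.585, -602.393, 256.281] pointing down, gripper open.
Joint ranges: [-2.63, 2.63], [-0.92, 2.1], [0.06, 2.66], [-1.3, 4.44], [0, 2.69], [-3.02, 3.02]. Speed limits (rad/s): [2.22, 2.22, 2.79, 3.14, 3.14, 3.14].

### API

Orientations are given as [roll, pitch, yaw] about the fixed x, y, z axes, in that order (R = Rz(yaw) Ry(pitch) Rx(roll)).
In Python, from rig import r gives the robot as it stands.
- The arm moves only by the tool carry_out, never from a script. Its arguments are lists of equal length, an entry for each row: "delta_pos": the shift along the tool's x, y, z in m, a list of three; "rot": the turn, a rotation vector about the tool's x, y, z in degrees, a list of three. A call has 1 to 8 rows; each row is the pose to reach, as a shift and turn from the pose commanded when the call began, along the tool's axes at that moment; what a row does not reach only later rows make up. A row lasts 1/8 s, in which the tool goes at most 62.5 mm and 10.7 degrees, less where a joint would pass 70% of its speed; a pose out of reach is approached as far as the arm can. A call with a gripper value outside its range is refused whole. "claw" is the finger opening in m, from 0 to 0.0854, set as the call begins (left out, the last holds). The fingers move at their own pace and stop on an object; "grip_force" is the grip in N (left out, the last holds). Time passes only in rows, so rows that repeat a pose let the fingers close. It gives the time, the measured TCP pose, the force, the opening and the grip force at its end, in the units of the state.
- r.sense(): the state, without advancing time (a new reading comes with each control period).
- r.grab_frame(name): name is "side" or "top" or "wrist"; returns the picture (480x640x3 uint8, blue, green, red); there is no depth.
- r.camera_info(name): a dict with "fx", "fy", "cx", "cy" (pixels), "distortion" ([k1, k2, p1, p2, k3] as OpenCV has them; the pictures are not rectified), "pose" (4x4, takes a point from camera to world coordinates); the wrist camera has in their place "hand_eye" (4x4, takes a point from camera to tool coordinates, whose origin is the TCP and whose axes are the flange's). Camera axes: x right, y down, z forward; pixel columns grow to the right and rows downward; lengths in mm; the calibration is good to about 2 mm. A picture is of the moment at which its call begins: read the wrist's pose just before it. camera_info takes no time and is no camera call.
- r.sign_off(): hands the job in; it is judged then, once.
Trained networks look in the newest picture that a camera, given by its name, has taken for a name from the list of things; names that differ only in an ending like _2 or _b are one class to them, and where a whole thing is asked for, a point or a joint stands for the part that bears it (a point fixed in the world has none). Each returns a list of dicts, best first, with "p" (0 to 1); they miss things now and then, are a little off and sometimes report something else, mostly with a low value. They report only what shows in the picture. A call takes as long as a camera call. They do not tell look-alikes from the thing itself.
- r.recognise(thing, camera): "box" ([left, top, right, bottom] in pixels, round what is visible of it).
- r.cut_out(thing, camera): "mask" (480x640 bool, what is visible of it) and "box" ([left, top, right, bottom] in pixels, round what is visible of it).
The state is a dict: "clock": time; "qpos": joint angles; "qvel": joint speeds; "joint_efforts": joint torques, N m; "eef_pos": TCP position; "tcp_rot": TCP orientation; "contact_force": force on the tool from outside, world axes, zero at the start; "wrist_torque": the same for the moment, N m; "opening": opening from 0.0 (shut) to 1.0 (fully open); "grasp_force": force on a finger pad.
Only numpy, scipy, OpenCV 4.12 (cv2) and the standard library are available. Lean on these libraries where they do the work, as an engineer would, in place of code of your own. Each camera call takes 0.05 s, during which the arm holds its last target. There are 200 camera calls.

## Working session

There is one attempt and no reset: what is moved stays moved. The work goes in short steps, Python scripts to look and compute and a tool call to move; the robot and the scene stay as the last step left them, time stands still between calls to the robot, and variables do not carry over. Pictures are saved under pics/ and viewed, at most 16 in all, crops included, and the job is handed in when it is done.

Besides the shell and the picture viewer there is one more tool, called as name(argument=value, ...) on one line, values as JSON. carry_out: Moves the arm, as the interface text tells. Its arguments: {"type":"object","properties":{"delta_pos":{"type":"array","items":{"type":"array","items":{"type":"number"}}},"rot":{"type":"array","items":{"type":"array","items":{"type":"number"}}},"claw":{"type":"number"},"grip_force":{"type":"number"}},"required":["delta_pos","rot"]}

```bash
ls; mkdir -p pics
python3 - <<'E'
from rig import r
import cv2,numpy as np
np.set_printoptions(precision=3,suppress=True)
print(r.sense(), r.tips_ahead)
for n in("side","top"):
    im=r.grab_frame(n); cv2.imwrite(f"pics/{n}0.png",im)
    print(n,r.camera_info(n))
print(r.camera_info("wrist"))
E
```

```text
pics
{'clock': 0.0, 'qpos': array([-1.303,  0.354,  1.634,  0.   ,  1.155, -0.002]), 'qvel': array([ 0.001,  0.001, -0.001,  0.001, -0.001,  0.001]), 'joint_efforts': array([ -0.001, -60.525, -34.206,  -0.   ,   0.009,   0.   ]), 'eef_pos': array([ 166.48 , -601.967,  255.57 ]), 'tcp_rot': array([-3.14, -0.  ,  0.27]), 'contact_force': array([ 0.308, -0.335,  0.524]), 'wrist_torque': array([ 0.052, -0.006, -0.001]), 'grasp_force': 0.0, 'opening': 0.9973654945866589} 25.0
side {'fx': 476.25607876414347, 'fy': 476.25607876414347, 'cx': 310.5757583960301, 'cy': 239.61251048224037, 'distortion': array([-0.049,  0.   ,  0.   ,  0.   ,  0.   ]), 'pose': array([[   0.97 ,   -0.147,    0.195,  240.136],
       [  -0.243,   -0.631,    0.736, -843.752],
       [   0.015,   -0.762,   -0.648,  903.608],
       [   0.   ,    0.   ,    0.   ,    1.   ]])}
top {'fx': 458.7147874661857, 'fy': 458.7147874661857, 'cx': 325.4999334377131, 'cy': 241.8174237102637, 'distortion': array([-0.084,  0.   ,  0.   ,  0.   ,  0.   ]), 'pose': array([[   0.017,   -0.994,    0.107,  370.068],
       [  -1.   ,   -0.017,    0.005,   33.705],
       [  -0.003,   -0.107,   -0.994, 1420.584],
       [   0.   ,    0.   ,    0.   ,    1.   ]])}
{'fx': 380.00016299256663, 'fy': 380.00016299256663, 'cx': 319.1564192725372, 'cy': 244.78815906723196, 'distortion': array([-0.016,  0.   ,  0.   ,  0.   ,  0.   ]), 'hand_eye': array([[  -0.   ,   -0.953,   -0.303,   77.757],
       [   1.   ,   -0.   ,    0.   ,   -0.318],
       [  -0.   ,   -0.303,    0.953, -117.553],
       [   0.   ,    0.   ,    0.   ,    1.   ]])}
```

View pics/top0.png

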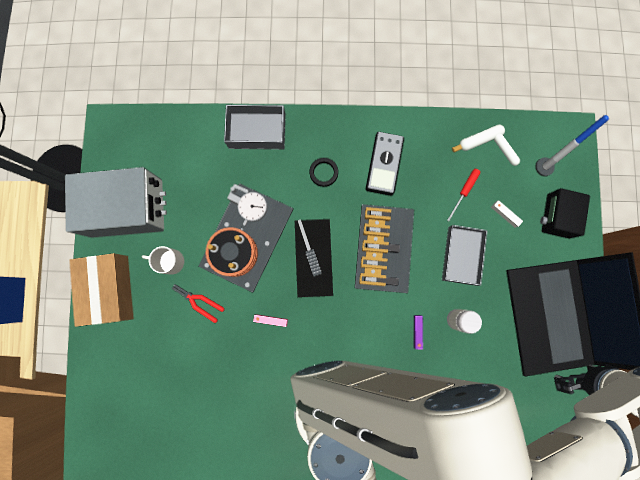

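View pics/side0.png

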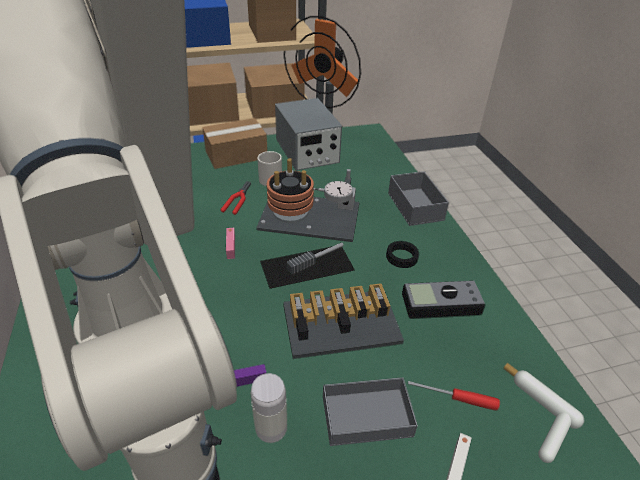

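Top view: rotor at (232,252), dial (252,205), mat and bar at (313,258), holder (385,250) with good brushes sticking out at about (395,250) and (385,283). There are two tray candidates, (465,255) and (255,126). Pink (270,320), purple (418,332) and white (508,213) blocks are look-alikes to leave alone.

```bash
cat > h.py <<'E'
from rig import r
import cv2,numpy as np
from scipy.spatial.transform import Rotation as Ro
np.set_printoptions(precision=2,suppress=True)
def cam(n,s=None):
    c=r.camera_info(n); K=np.array([[c["fx"],0,c["cx"]],[0,c["fy"],c["cy"]],[0,0,1.]])
    if n=="wrist":
        s=s or r.sense(); T=np.eye(4); T[:3,:3]=Ro.from_euler("xyz",s["tcp_rot"]).as_matrix(); T[:3,3]=s["eef_pos"]
        P=T@c["hand_eye"]
    else: P=c["pose"]
    return K,c["distortion"],P
def unproj(C,px,z):
    K,D,P=C; u=cv2.undistortPoints(np.array(px,float).reshape(-1,1,2),K,D).reshape(-1,2)
    d=np.c_[u,np.ones(len(u))]@P[:3,:3].T; o=P[:3,3]
    return o+d*((z-o[2])/d[:,2])[:,None]
def proj(C,X):
    K,D,P=C; Pi=np.linalg.inv(P)
    return cv2.projectPoints(np.array(X,float).reshape(-1,1,3),cv2.Rodrigues(Pi[:3,:3])[0],Pi[:3,3],K,D)[0].reshape(-1,2)
def frame(o,yaw,pts):
    p=np.array(pts,float).reshape(-1,3); c,s=np.cos(yaw),np.sin(yaw)
    return np.c_[o[0]+c*p[:,0]-s*p[:,1],o[1]+s*p[:,0]+c*p[:,1],p[:,2]]
def go(pos,yaw,s=None):
    """shift (m, tool axes) and rotvec (deg) from here to a tool-down pose with given yaw"""
    s=s or r.sense(); R=Ro.from_euler("xyz",s["tcp_rot"]); T=Ro.from_euler("xyz",[np.pi,0,yaw])
    return R.inv().apply(np.array(pos)-s["eef_pos"])/1000,(R.inv()*T).as_rotvec(degrees=True)
E
python3 - <<'E'
from h import *
r.grab_frame("top");C=cam("top")
for n,z in [("tray",45),("holder",16),("mat",3),("bar",20),("stand",12),("dial_face",119),("good1",48),("stud1",172),("multimeter",42),("tape_roll",24)]:
    for d in r.cut_out(n,"top")[:3]:
        c=max(cv2.findContours(d["mask"].astype(np.uint8),0,1)[0],key=cv2.contourArea).reshape(-1,2)
        rc=cv2.minAreaRect(unproj(C,c,z)[:,:2].astype(np.float32))
        print(n,round(d["p"],2),d["box"],np.array(rc[0]),np.array(rc[1]),round(rc[2],1))
E
```

```text
tray 0.84 [440.6, 223.0, 485.2, 281.6] [ 486.98 -380.71] [123.86 174.75] 83.9
tray 0.31 [200.1, 184.4, 291.6, 292.7] [533.64 289.76] [204.47 284.83] 65.8
holder 0.56 [356.4, 202.4, 414.4, 293.9] [ 504.82 -141.84] [167.98 265.52] 86.1
holder 0.35 [378.9, 244.1, 399.4, 254.1] [ 505.63 -155.64] [24.75 61.83] 1.0
mat 0.6 [294.8, 219.9, 334.4, 295.7] [474.69  77.18] [240.22 114.83] 3.9
bar 0.88 [297.6, 222.0, 322.8, 274.8] [503.96  95.59] [177.68  28.18] 20.5
stand 0.76 [198.0, 184.6, 292.9, 290.0] [536.23 293.65] [204.86 289.49] 66.8
dial_face 0.9 [199.3, 184.9, 292.3, 292.5] [522.44 273.95] [185.36 267.83] 66.6
dial_face 0.69 [149.3, 246.8, 184.4, 273.0] [449.92 501.92] [ 74.96 103.67] 1.2
good1 0.73 [411.7, 316.8, 422.1, 351.5] [ 253.82 -237.32] [94.16 26.86] 0.2
good1 0.73 [250.9, 316.7, 286.9, 322.8] [281.91 201.01] [101.42  25.09] 82.6
good1 0.72 [378.0, 275.7, 396.7, 286.7] [ 404.97 -150.15] [20.88 56.91] 0.9
stud1 0.88 [205.8, 225.7, 259.0, 276.9] [472.34 297.61] [142.26 131.08] 57.8
stud1 0.75 [170.5, 286.4, 225.9, 321.5] [337.89 387.45] [155.2   49.36] 59.7
multimeter 0.95 [365.2, 129.6, 405.6, 193.4] [ 767.9  -140.74] [ 94.04 195.27] 80.9
tape_roll 0.87 [312.6, 156.8, 338.3, 190.0] [739.67  50.37] [89.7  84.34] 0.8
```

Run:
```python
from h import *
print(*go([480,-40,370],1.503))
```

```text
[ 0.45 -0.46 -0.11] [  0.     0.   -70.66]
```

carry_out(delta_pos=[[0,0,-0.06],[0.04,-0.04,-0.11],[0.08,-0.08,-0.11],[0.12,-0.12,-0.11],[0.16,-0.165,-0.11],[0.2,-0.205,-0.11],[0.24,-0.245,-0.11],[0.28,-0.285,-0.11]], rot=[[0,0,0],[0,0,-10],[0,0,-20],[0,0,-30],[0,0,-40],[0,0,-50],[0,0,-60],[0,0,-70]])

```text
clock: 1.65
eef_pos: [361.1, -251.4, 366.6]
tcp_rot: [3.141, 0.001, 1.497]
contact_force: [0.4, -1.0, 0.6]
opening: 1.001
grasp_force: 0.0
```

Run:
```python
from h import *
print(*go([480,-40,370],1.503),r.sense()["eef_pos"])
```

```text
[ 0.22  0.1  -0.  ] [ 0.05  0.03 -0.34] [ 361.07 -251.44  366.64]
```

carry_out(delta_pos=[[0.055,0.025,0],[0.11,0.05,0],[0.165,0.075,0],[0.22,0.1,0],[0.22,0.1,0],[0.22,0.1,0]], rot=[[0,0,0],[0,0,0],[0,0,0],[0,0,0],[0,0,0],[0,0,0]])

```text
clock: 2.4
eef_pos: [477.3, -41.7, 366.2]
tcp_rot: [-3.141, 0.0, 1.493]
contact_force: [-0.3, -0.3, -0.3]
opening: 1.002
grasp_force: 0.0
```

Run:
```python
from h import *
im=r.grab_frame("wrist"); C=cam("wrist"); print(r.sense()["eef_pos"])
for n,z in [("mat",3),("bar",20),("holder",16),("good1",48),("worn1",48)]:
    for d in r.cut_out(n,"wrist")[:3]:
        c=max(cv2.findContours(d["mask"].astype(np.uint8),0,1)[0],key=cv2.contourArea).reshape(-1,2)
        rc=cv2.minAreaRect(unproj(C,c,z)[:,:2].astype(np.float32))
        print(n,round(d["p"],2),d["box"],np.array(rc[0]),np.array(rc[1]),round(rc[2],1))
# overlay holder hypothesis
yaw=np.deg2rad(-93.9); o=frame([504.8,-141.8],yaw,[[-70,0,0]])[0]; print("holder",o)
v=im.copy()
def poly(pts):
    cv2.polylines(v,[proj(C,frame(o,yaw,pts)).round().astype(int)],True,(255,0,255),1)
poly([[-12,-131,16],[152,-131,16],[152,131,16],[-12,131,16]])
for y in(-100,-50,0,50,100): poly([[0,y-15.5,53],[76,y-15.5,53],[76,y+15.5,53],[0,y+15.5,53]])
cv2.imwrite("pics/w1.png",v)
```

```text
[477.15 -42.34 366.24]
mat 0.64 [200.7, 19.2, 414.6, 148.9] [474.43  79.04] [239.77 110.09] 3.1
bar 0.96 [258.3, 27.1, 413.0, 111.4] [504.43  95.01] [181.05  31.31] 19.9
holder 0.89 [245.1, 197.1, 454.6, 318.2] [ 506.01 -138.85] [169.39 262.58] 85.9
good1 0.97 [258.1, 222.1, 279.7, 304.4] [ 407.89 -144.2 ] [63.5  24.95] 83.6
good1 0.93 [100.4, 0.0, 135.5, 31.0] [289.44 158.02] [26.27 35.22] 84.9
good1 0.76 [340.0, 218.3, 356.8, 298.4] [ 504.47 -149.14] [60.64 22.57] 87.2
worn1 0.85 [425.3, 218.6, 438.3, 274.0] [ 607.62 -138.93] [23.56 11.99] 85.5
worn1 0.84 [386.5, 219.1, 399.5, 274.8] [ 557.94 -133.6 ] [20.87 13.38] 85.4
holder [509.56 -71.96   0.  ]
```

View pics/w1.png

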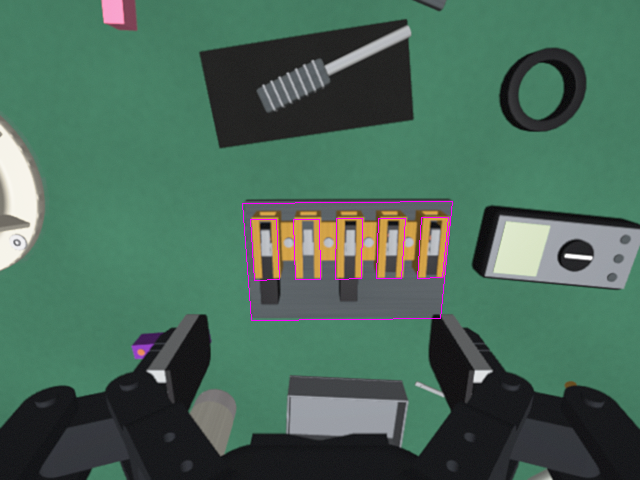

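Run:
```python
from h import *
im=r.grab_frame("wrist"); C=cam("wrist")
yaw=np.deg2rad(-94.0); o=frame([505.4,-140.2],yaw,[[-70,0,0]])[0]; print("holder",o)
v=cv2.resize(im[190:330,235:465],None,fx=3.4,fy=3.4,interpolation=cv2.INTER_CUBIC)
def poly(pts):
    p=(proj(C,frame(o,yaw,pts))-[235,190]+.5)*3.4
    cv2.polylines(v,[p.round().astype(int)],True,(255,0,255),1)
poly([[-12,-131,16],[152,-131,16],[152,131,16],[-12,131,16]])
for y in(-100,-50,0,50,100): poly([[0,y-15.5,53],[76,y-15.5,53],[76,y+15.5,53],[0,y+15.5,53]])
cv2.imwrite("pics/w2.png",v)
```

```text
holder [510.28 -70.37   0.  ]
```

View pics/w2.png

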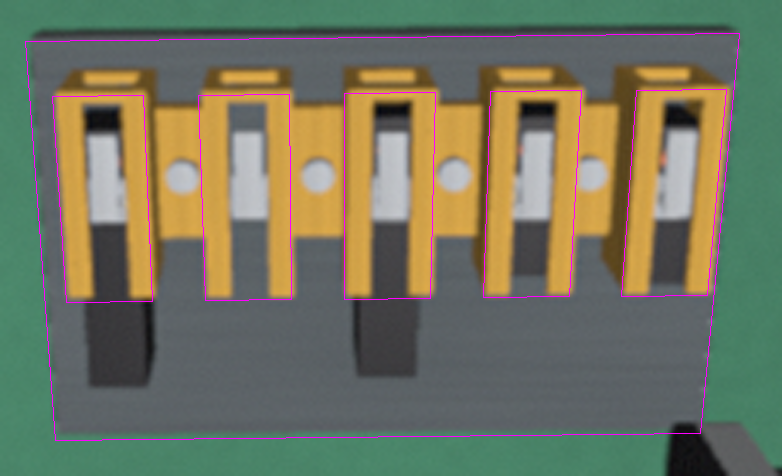

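Overlay fits: the brushes in boxes y=-100 (col 110) and y=0 (col 385) stick out and are good. Box -50 (col 248) shows bare plate, so it is empty. Boxes +50 (col 530) and +100 (col 675) hold worn brushes. Next is the bar, with its grip at (290,88) and tip at (410,30) in w1.

Run:
```python
from h import *
print(*go([459,79,170],np.deg2rad(-160.)))
```

```text
[ 0.12 -0.03  0.2 ] [   0.01    0.01 -114.63]
```

carry_out(delta_pos=[[0.015,0,0.02],[0.03,-0.01,0.04],[0.045,-0.01,0.07],[0.06,-0.015,0.1],[0.075,-0.02,0.13],[0.09,-0.025,0.16],[0.105,-0.03,0.18],[0.12,-0.03,0.2]], rot=[[0,0,-10],[0,0,-20],[0,0,-30],[0,0,-40],[0,0,-50],[0,0,-60],[0,0,-70],[0,0,-80]])

```text
clock: 3.75
eef_pos: [456.9, 80.3, 165.7]
tcp_rot: [-3.142, -0.0, 2.893]
contact_force: [-0.5, 0.1, -0.4]
opening: 0.998
grasp_force: 0.0
```

carry_out(delta_pos=[[0,0,0],[0,0,0],[0,0,0],[0,0,0],[0,0,0],[0,0,0]], rot=[[0,0,-10],[0,0,-20],[0,0,-30],[0,0,-34],[0,0,-34],[0,0,-34]])

```text
clock: 4.5
eef_pos: [457.3, 80.1, 166.4]
tcp_rot: [-3.142, 0.0, -2.804]
contact_force: [0.5, 0.7, 0.5]
opening: 1.0
grasp_force: 0.0
```

Run:
```python
from h import *
im=r.grab_frame("wrist"); C=cam("wrist"); print(r.sense()["eef_pos"],r.sense()["tcp_rot"])
for n,z in [("bar",24)]:
    for d in r.cut_out(n,"wrist")[:1]:
        c=max(cv2.findContours(d["mask"].astype(np.uint8),0,1)[0],key=cv2.contourArea).reshape(-1,2)
        rc=cv2.minAreaRect(unproj(C,c,z)[:,:2].astype(np.float32))
        print(n,round(d["p"],2),d["box"],np.array(rc[0]),np.array(rc[1]),round(rc[2],1))
v=im.copy(); o=[457.4,77.9]; yaw=np.deg2rad(20)
def poly(pts):
    cv2.polylines(v,[proj(C,frame(o,yaw,pts)).round().astype(int)],True,(255,0,255),1)
poly([[-40,-14,31],[40,-14,31],[40,14,31],[-40,14,31]]); poly([[40,-6,17],[140,-6,17],[140,6,17],[40,6,17]])
cv2.imwrite("pics/w3.png",v)
```

```text
[457.27  80.16 166.35] [-3.14  0.   -2.8 ]
bar 0.57 [295.9, 176.9, 340.3, 396.4] [502.38  95.13] [179.82  28.97] 19.2
```

View pics/w3.png

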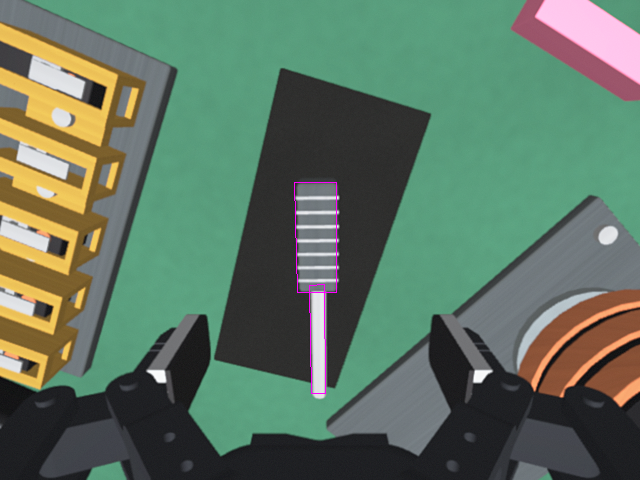

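carry_out(delta_pos=[[-0.002,-0.001,0.05],[-0.002,-0.001,0.09],[-0.002,-0.001,0.12],[-0.002,-0.001,0.136],[-0.002,-0.001,0.136],[-0.002,-0.001,0.136]], rot=[[0,0,0],[0,0,0],[0,0,0],[0,0,0],[0,0,0],[0,0,0]], claw=0.06)

```text
clock: 5.35
eef_pos: [460.1, 80.2, 31.1]
tcp_rot: [-3.141, 0.001, -2.802]
contact_force: [-0.3, 0.5, 0.7]
opening: 0.706
grasp_force: 0.0
```

carry_out(delta_pos=[[0,0,0],[0,0,0],[0,0,0],[0,0,0],[0,0,0],[0,0,0]], rot=[[0,0,0],[0,0,0],[0,0,0],[0,0,0],[0,0,0],[0,0,0]], claw=0.01, grip_force=100)

```text
clock: 6.1
eef_pos: [460.0, 80.2, 31.4]
tcp_rot: [-3.141, 0.002, -2.802]
contact_force: [-2.6, 0.4, 12.8]
opening: 0.306
grasp_force: 98.8
```

```bash
cat >> h.py <<'E'
HO=np.array([510.5,-70.4]);HY=np.deg2rad(-94.0)
def hold(x,y,z): return frame(HO,HY,[[x,y,z]])[0]
E
python3 - <<'E'
from h import *
print(hold(-160,50,130),*go(hold(-160,50,130),HY+np.pi))
E
```

```text
[571.54  85.72 130.  ] [-0.11 -0.03 -0.1 ] [  0.08   0.07 113.47]
```

carry_out(delta_pos=[[0,0,-0.03],[0,0,-0.07],[0,0,-0.1],[-0.02,-0.01,-0.1],[-0.04,-0.01,-0.1],[-0.06,-0.02,-0.1],[-0.08,-0.02,-0.1],[-0.11,-0.03,-0.1]], rot=[[0,0,0],[0,0,0],[0,0,10],[0,0,20],[0,0,30],[0,0,40],[0,0,50],[0,0,60]])

```text
clock: 7.1
eef_pos: [572.6, 88.6, 130.2]
tcp_rot: [-3.141, -0.001, 2.428]
contact_force: [0.7, 0.0, -3.4]
opening: 0.299
grasp_force: 99.6
```

carry_out(delta_pos=[[0,0,0],[0,0,0],[0,0,0],[0,0,0],[0,0,0],[0,0,0],[0,0,0]], rot=[[0,0,10],[0,0,20],[0,0,30],[0,0,40],[0,0,50],[0,0,53.5],[0,0,53.5]])

```text
clock: 7.98
eef_pos: [572.7, 88.3, 130.2]
tcp_rot: [-3.141, 0.0, 1.501]
contact_force: [0.6, -0.3, -3.9]
opening: 0.31
grasp_force: 99.6
```

Run:
```python
from h import *
im=r.grab_frame("wrist"); C=cam("wrist"); s=r.sense(); print(s)
v=im.copy()
def poly(pts):
    cv2.polylines(v,[proj(C,pts).round().astype(int)],True,(255,0,255),1)
for y in(50,100): poly([hold(*p) for p in([0,y-10,24],[0,y+10,24],[0,y+10,44],[0,y-10,44])])
z=s["eef_pos"][2]-14.2; b=[*s["eef_pos"][:2]]; yw=s["tcp_rot"][2]+np.pi
p=frame(b,yw,[[37,-6,z],[137,-6,z],[137,6,z],[37,6,z]]); poly(p)
cv2.imwrite("pics/w4.png",v)
```

```text
{'clock': 8.025, 'qpos': array([0.15, 0.43, 1.83, 0.  , 0.87, 0.22]), 'qvel': array([ 0.  ,  0.  , -0.  , -0.  , -0.  , -0.01]), 'joint_efforts': array([ -0.  , -61.13, -28.46,  -0.03,   0.02,   0.21]), 'eef_pos': array([572.8 ,  88.34, 130.25]), 'tcp_rot': array([-3.14,  0.  ,  1.5 ]), 'contact_force': array([ 0.64,  0.1 , -3.51]), 'wrist_torque': array([ 0.05, -0.05,  0.01]), 'grasp_force': 99.63527798652649, 'opening': 0.30711304816749446}
```

View pics/w4.png

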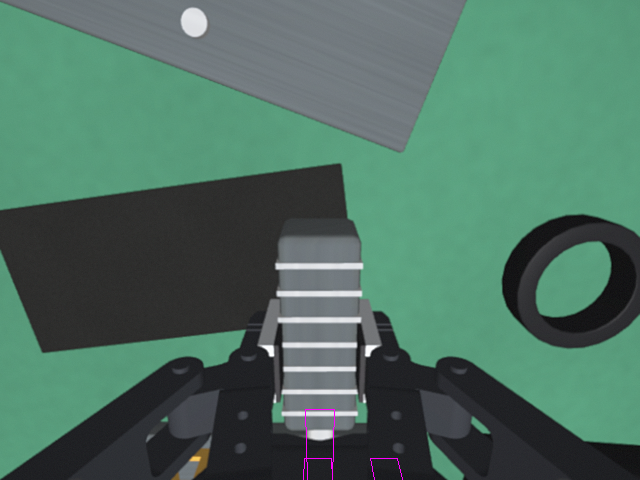

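carry_out(delta_pos=[[0,0,0.03],[0,0,0.06],[0,-0.001,0.082],[0,-0.001,0.082],[0,-0.001,0.082]], rot=[[0,0,0],[0,0,0],[0,0,0],[0,0,0],[0,0,0]])

```text
clock: 8.65
eef_pos: [572.6, 88.5, 49.0]
tcp_rot: [3.141, -0.0, 1.501]
contact_force: [-0.9, -0.4, -2.3]
opening: 0.308
grasp_force: 99.5
```

Run:
```python
from h import *
s=r.sense(); print(s["eef_pos"],s["tcp_rot"])
z=s["eef_pos"][2]-14.2; b=[*s["eef_pos"][:2]]; yw=s["tcp_rot"][2]+np.pi
vs=[]
for n in("top","side"):
    im=r.grab_frame(n); C=cam(n); tip=proj(C,frame(b,yw,[[137,0,z]]))[0].round().astype(int)
    x0,y0=tip-[50,40]; k=5 
    v=cv2.resize(im[y0:y0+80,x0:x0+80],None,fx=k,fy=k,interpolation=cv2.INTER_CUBIC)
    def poly(pts):
        cv2.polylines(v,[((proj(C,pts)-[x0,y0]+.5)*k).round().astype(int)],True,(255,0,255),1)
    for y in(50,100): poly([hold(*p) for p in([0,y-10,24],[0,y+10,24],[0,y+10,44],[0,y-10,44])])
    for y in(50,100): poly([hold(*p) for p in([0,y-15.5,53],[0,y+15.5,53],[76,y+15.5,53],[76,y-15.5,53])])
    poly(frame(b,yw,[[37,-6,z],[137,-6,z],[137,6,z],[37,6,z]]))
    vs.append(v)
cv2.imwrite("pics/ts5.png",np.hstack(vs))
```

```text
[572.64  88.54  49.03] [ 3.14 -0.    1.5 ]
```

View pics/ts5.png

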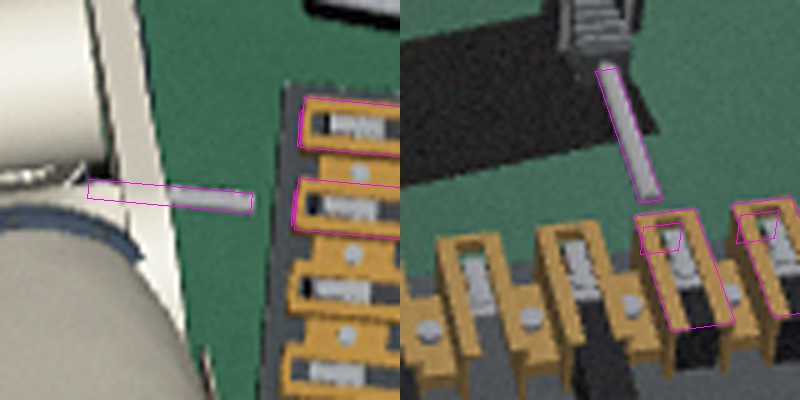

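carry_out(delta_pos=[[-0.008,-0.001,0.0005],[-0.016,-0.001,0.0005],[-0.022,-0.001,0.0005],[-0.028,-0.001,0.0005],[-0.033,-0.001,0.0005],[-0.033,-0.001,0.0005]], rot=[[0,0,0],[0,0,0],[0,0,0],[0,0,0],[0,0,0],[0,0,0]])

```text
clock: 9.5
eef_pos: [568.7, 55.2, 47.7]
tcp_rot: [-3.141, 0.0, 1.5]
contact_force: [-0.2, -0.8, -3.2]
opening: 0.307
grasp_force: 99.5
```

carry_out(delta_pos=[[-0.008,0,0],[-0.018,0,0],[-0.028,0,0],[-0.038,0,0],[-0.048,0,0],[-0.058,0,0],[-0.068,0,0],[-0.076,0,0]], rot=[[0,0,0],[0,0,0],[0,0,0],[0,0,0],[0,0,0],[0,0,0],[0,0,0],[0,0,0]])

```text
clock: 10.5
eef_pos: [563.4, -21.0, 47.8]
tcp_rot: [-3.142, 0.0, 1.5]
contact_force: [0.0, 0.4, -3.3]
opening: 0.305
grasp_force: 99.5
```

Run:
```python
from h import *
s=r.sense(); print(s["eef_pos"],s["tcp_rot"],s["contact_force"],s["opening"])
d=s["eef_pos"][:2]-HO; c,k=np.cos(HY),np.sin(HY); print("hx,hy",c*d[0]+k*d[1],-k*d[0]+c*d[1])
im=r.grab_frame("side"); cv2.imwrite("pics/s6.png",cv2.resize(im[270:370,270:420],None,fx=4,fy=4))
```

```text
[563.37 -20.97  47.78] [-3.14  0.    1.5 ] [ 0.02  0.38 -3.33] 0.30498373941694357
hx,hy -52.99429138995373 49.294567802141266
```

View pics/s6.png

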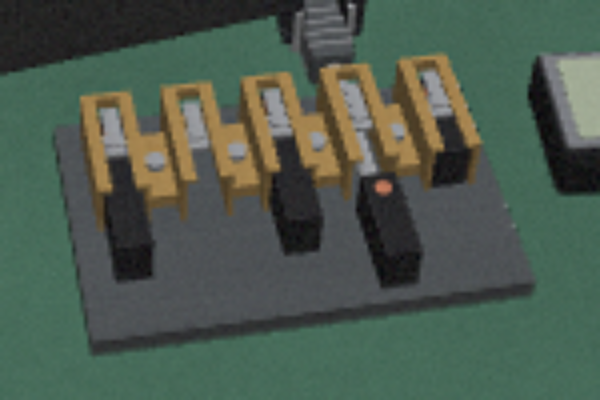

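carry_out(delta_pos=[[0.03,0,0],[0.07,0,0],[0.103,0,0],[0.106,0.02,0],[0.106,0.05,0],[0.106,0.0505,0],[0.106,0.0505,0],[0.106,0.0505,0]], rot=[[0,0,0],[0,0,0],[0,0,0],[0,0,0],[0,0,0],[0,0,0],[0,0,0],[0,0,0]])

```text
clock: 11.55
eef_pos: [620.2, 81.8, 47.5]
tcp_rot: [-3.14, 0.0, 1.5]
contact_force: [0.3, 0.1, -4.0]
opening: 0.315
grasp_force: 68.5
```

Run:
```python
from h import *
s=r.sense(); print(s["eef_pos"],s["tcp_rot"],s["contact_force"],s["opening"])
d=s["eef_pos"][:2]-HO; c,k=np.cos(HY),np.sin(HY); print("hx,hy",c*d[0]+k*d[1],-k*d[0]+c*d[1])
```

```text
[620.22  81.85  47.52] [-3.14  0.    1.5 ] [ 0.33  0.07 -3.97] 0.3148698880955525
hx,hy -159.52999103810606 98.82891850729692
```

Grip force dipped to 68.5 N, so the grip is slackening. I'll wait, then check the rod's position.

carry_out(delta_pos=[[0,0.001,0],[0,0.001,0],[0,0.001,0],[0,0.001,0],[0,0.001,0],[0,0.001,0]], rot=[[0,0,0],[0,0,0],[0,0,0],[0,0,0],[0,0,0],[0,0,0]])

```text
clock: 12.3
eef_pos: [622.3, 81.9, 47.8]
tcp_rot: [-3.142, 0.0, 1.5]
contact_force: [-0.2, -0.4, -3.4]
opening: 0.308
grasp_force: 101.8
```

Run:
```python
from h import *
s=r.sense(); print(s["eef_pos"],s["tcp_rot"])
z=s["eef_pos"][2]-14.2; b=[*s["eef_pos"][:2]]; yw=s["tcp_rot"][2]+np.pi
vs=[]
for n in("top","side"):
    im=r.grab_frame(n); C=cam(n); tip=proj(C,frame(b,yw,[[137,0,z]]))[0].round().astype(int)
    x0,y0=tip-[50,40]; k=5 
    v=cv2.resize(im[y0:y0+80,x0:x0+80],None,fx=k,fy=k,interpolation=cv2.INTER_CUBIC)
    def poly(pts):
        cv2.polylines(v,[((proj(C,pts)-[x0,y0]+.5)*k).round().astype(int)],True,(255,0,255),1)
    for y in(100,): poly([hold(*p) for p in([0,y-10,24],[0,y+10,24],[0,y+10,44],[0,y-10,44])])
    poly(frame(b,yw,[[37,-6,z],[137,-6,z],[137,6,z],[37,6,z]]))
    vs.append(v)
cv2.imwrite("pics/ts7.png",np.hstack(vs))
```

```text
[622.28  81.9   47.76] [-3.14  0.    1.5 ]
```

View pics/ts7.png

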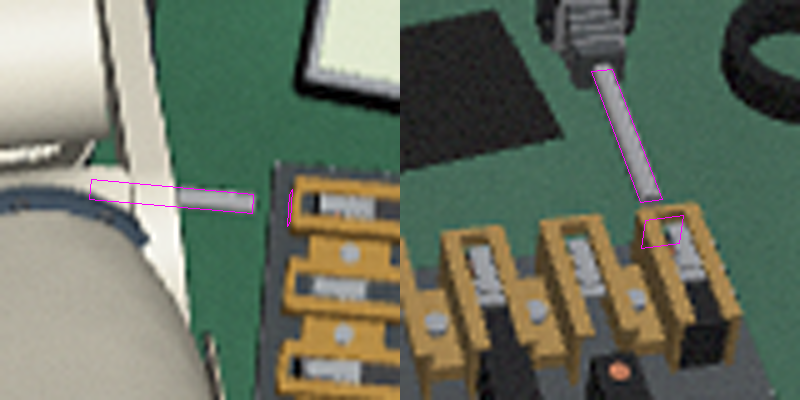

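Rod still sits as expected, with its tip at (250,205) in the top crop. Pushing the second brush.

carry_out(delta_pos=[[-0.008,-0.001,0],[-0.016,-0.001,0],[-0.022,-0.001,0],[-0.028,-0.001,0],[-0.029,-0.001,0],[-0.029,-0.001,0]], rot=[[0,0,0],[0,0,0],[0,0,0],[0,0,0],[0,0,0],[0,0,0]])

```text
clock: 13.15
eef_pos: [619.3, 53.0, 47.8]
tcp_rot: [3.142, -0.0, 1.5]
contact_force: [0.3, -0.3, -4.0]
opening: 0.307
grasp_force: 101.8
```

carry_out(delta_pos=[[-0.008,0,0],[-0.018,0,0],[-0.028,0,0],[-0.038,0,0],[-0.048,0,0],[-0.058,0,0],[-0.068,0,0],[-0.076,0,0]], rot=[[0,0,0],[0,0,0],[0,0,0],[0,0,0],[0,0,0],[0,0,0],[0,0,0],[0,0,0]])

```text
clock: 14.15
eef_pos: [613.8, -23.6, 47.8]
tcp_rot: [-3.142, 0.0, 1.5]
contact_force: [0.1, 0.5, -3.0]
opening: 0.306
grasp_force: 102.1
```

carry_out(delta_pos=[[0.03,0,0],[0.07,0,0],[0.103,0,0],[0.106,0,0],[0.106,0,-0.03],[0.106,0,-0.08],[0.106,0,-0.1],[0.106,0,-0.1]], rot=[[0,0,0],[0,0,0],[0,0,0],[0,0,0],[0,0,0],[0,0,0],[0,0,0],[0,0,0]])

```text
clock: 15.15
eef_pos: [622.2, 82.5, 148.8]
tcp_rot: [3.139, -0.0, 1.5]
contact_force: [-0.3, -0.2, -3.9]
opening: 0.307
grasp_force: 102.4
```

Run:
```python
from h import *
print(r.sense()["opening"])
r.grab_frame("top"); C=cam("top")
for d in r.cut_out("worn1","top")[:4]:
    c=max(cv2.findContours(d["mask"].astype(np.uint8),0,1)[0],key=cv2.contourArea).reshape(-1,2)
    rc=cv2.minAreaRect(unproj(C,c,48)[:,:2].astype(np.float32)); q=np.array(rc[0])-HO;cc,k=np.cos(HY),np.sin(HY)
    print(d["p"],d["box"],np.array(rc[0]),np.array(rc[1]),rc[2],"holder",cc*q[0]+k*q[1],-k*q[0]+cc*q[1])
# back over mat
print(*go([460,80,148],np.deg2rad(-160.6)))
```

```text
0.3070954461823545
0.59 [391.4, 211.0, 412.6, 220.9] [ 599.54 -192.16] [27.66 64.02] 0.024745002388954163 holder 115.25530321279764 97.31659575529838
0.49 [390.5, 229.9, 413.1, 236.1] [ 550.23 -189.09] [27.42 64.08] 0.9979109168052673 holder 115.6264692555524 47.914100560687416
[-0.01 -0.16 -0.  ] [  -0.09   -0.09 -113.46]
```

Run:
```python
from h import *
print(*go([427.6,75,148],np.deg2rad(-176.5)))
```

```text
[-0.02 -0.19 -0.  ] [ -0.1   -0.07 -97.56]
```

carry_out(delta_pos=[[0,-0.02,0],[0,-0.05,0],[-0.01,-0.07,0],[-0.01,-0.1,0],[-0.01,-0.12,0],[-0.02,-0.15,0],[-0.02,-0.17,0],[-0.02,-0.19,0]], rot=[[0,0,-10],[0,0,-20],[0,0,-30],[0,0,-40],[0,0,-50],[0,0,-60],[0,0,-70],[0,0,-80]])

```text
clock: 16.25
eef_pos: [428.5, 76.1, 146.1]
tcp_rot: [-3.14, -0.003, 2.902]
contact_force: [-0.6, -0.3, -2.7]
opening: 0.308
grasp_force: 102.1
```

carry_out(delta_pos=[[0,0,0],[0,0,0.03],[0,0,0.06],[0,0,0.08],[0,0,0.08]], rot=[[0,0,-10],[0,0,-17.5],[0,0,-17.5],[0,0,-17.5],[0,0,-17.5]])

```text
clock: 16.88
eef_pos: [428.1, 76.0, 65.5]
tcp_rot: [-3.141, -0.006, -3.081]
contact_force: [-0.9, 0.3, -3.1]
opening: 0.304
grasp_force: 102.1
```

Run:
```python
from h import *
print(r.sense()["eef_pos"],*go([427.6,75,31.3],np.deg2rad(-176.5)))
```

```text
[428.12  75.96  65.48] [ 0.   -0.    0.03] [-0.04 -0.33 -0.04]
```

carry_out(delta_pos=[[0,0,0.012],[0,0,0.024],[0,0,0.031],[0,0,0.034],[0,0,0.034],[0,0,0.034]], rot=[[0,0,0],[0,0,0],[0,0,0],[0,0,0],[0,0,0],[0,0,0]])

```text
clock: 17.62
eef_pos: [430.7, 76.5, 34.0]
tcp_rot: [3.142, 0.001, -3.081]
contact_force: [-0.1, -0.1, -4.0]
opening: 0.308
grasp_force: 102.1
```

carry_out(delta_pos=[[0,0,0],[0,0,0],[0,0,0],[0,0,0],[0,0,0]], rot=[[0,0,0],[0,0,0],[0,0,0],[0,0,0],[0,0,0]], claw=0.055)

```text
clock: 18.25
eef_pos: [430.5, 76.4, 33.8]
tcp_rot: [3.142, 0.0, -3.081]
contact_force: [-0.8, 0.5, 1.0]
opening: 0.646
grasp_force: 0.0
```

carry_out(delta_pos=[[0,0,-0.03],[0,0,-0.08],[0,0,-0.13],[0,0,-0.16],[0,0,-0.16]], rot=[[0,0,0],[0,0,0],[0,0,0],[0,0,0],[0,0,0]])

```text
clock: 18.88
eef_pos: [431.9, 76.7, 196.0]
tcp_rot: [3.141, 0.005, -3.081]
contact_force: [-0.9, -0.5, -1.1]
opening: 0.645
grasp_force: 0.0
```

Run:
```python
from h import *
r.grab_frame("wrist"); C=cam("wrist")
for n,z in(("mat",3),("bar",24)):
    d=r.cut_out(n,"wrist")[0]
    c=max(cv2.findContours(d["mask"].astype(np.uint8),0,1)[0],key=cv2.contourArea).reshape(-1,2)
    rc=cv2.minAreaRect(unproj(C,c,z)[:,:2].astype(np.float32)); print(n,d["p"],rc)
print(hold(118,100,150),*go(hold(118,100,150),HY+np.pi))
```

```text
mat 0.9 ((471.6847839355469, 79.54998016357422), (237.66017150878906, 109.20343780517578), 3.6135926246643066)
bar 0.65 ((473.49493408203125, 79.45683288574219), (178.44691467285156, 29.07714080810547), 3.4663233757019043)
[ 602.03 -195.09  150.  ] [-0.16 -0.28  0.04] [-0.08 -0.06 97.46]
```

carry_out(delta_pos=[[-0.02,-0.03,0],[-0.04,-0.07,0],[-0.06,-0.1,0],[-0.08,-0.14,0],[-0.1,-0.17,0],[-0.12,-0.21,0],[-0.14,-0.24,0],[-0.16,-0.28,0]], rot=[[0,0,10],[0,0,20],[0,0,30],[0,0,40],[0,0,50],[0,0,60],[0,0,70],[0,0,80]], claw=0.042)

```text
clock: 20.02
eef_pos: [606.8, -193.9, 191.4]
tcp_rot: [-3.139, -0.002, 1.8]
contact_force: [0.1, -0.3, 0.2]
opening: 0.491
grasp_force: 0.0
```

carry_out(delta_pos=[[0,0,0],[0,0,0.03],[0,0,0.06],[0,0,0.06],[0,0,0.06]], rot=[[0,0,10],[0,0,17.5],[0,0,17.5],[0,0,17.5],[0,0,17.5]])

```text
clock: 20.65
eef_pos: [607.1, -193.4, 133.6]
tcp_rot: [-3.141, -0.0, 1.5]
contact_force: [0.2, -0.3, 0.3]
opening: 0.493
grasp_force: 0.0
```

Run:
```python
from h import *
im=r.grab_frame("wrist"); C=cam("wrist"); s=r.sense();print(s["eef_pos"])
for d in r.cut_out("worn1","wrist")[:4]:
    c=max(cv2.findContours(d["mask"].astype(np.uint8),0,1)[0],key=cv2.contourArea).reshape(-1,2)
    rc=cv2.minAreaRect(unproj(C,c,48)[:,:2].astype(np.float32)); q=np.array(rc[0])-HO;cc,k=np.cos(HY),np.sin(HY)
    print(d["p"],d["box"],np.array(rc[0]),np.array(rc[1]),rc[2],"holder",cc*q[0]+k*q[1],-k*q[0]+cc*q[1])
v=im.copy()
for y in(50,100):
    cv2.polylines(v,[proj(C,[hold(*p) for p in([83,y-11,48],[143,y-11,48],[143,y+11,48],[83,y+11,48])]).round().astype(int)],True,(255,0,255),1)
cv2.imwrite("pics/w8.png",v)
print(*go(hold(116,100,46),HY+np.pi))
```

```text
[ 607.5  -193.55  134.35]
0.92 [293.6, 200.3, 328.2, 310.3] [ 603.66 -187.79] [65.13 21.95] 85.93936920166016 holder 110.60769709569215 101.1211085439377
0.87 [199.8, 200.8, 255.7, 311.8] [ 556.41 -185.04] [65.33 28.26] 86.2506103515625 holder 111.16164026935323 53.79048736687205
[ 0.   -0.01  0.09] [ 0.08  0.02 -0.03]
```

View pics/w8.png

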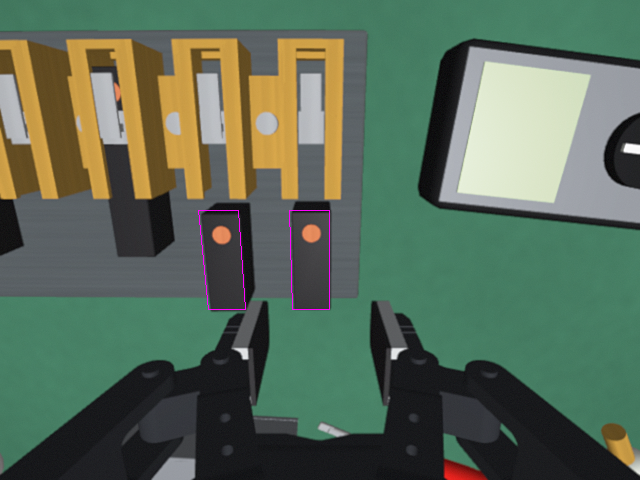

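The predicted brush outlines fit, at (225,260) and (310,260). Grasping the outer one.

Run:
```python
from h import *
np.set_printoptions(precision=4,suppress=True)
print(*go(hold(116,100,46),HY+np.pi))
```

```text
[ 0.0001 -0.0057  0.0887] [ 0.0766  0.0187 -0.033 ]
```

carry_out(delta_pos=[[0,-0.0055,0],[0,-0.0055,0.04],[0,-0.0055,0.07],[0,-0.0055,0.087],[0,-0.0055,0.087],[0,-0.0055,0.087]], rot=[[0,0,0],[0,0,0],[0,0,0],[0,0,0],[0,0,0],[0,0,0]])

```text
clock: 21.5
eef_pos: [602.3, -193.3, 47.9]
tcp_rot: [3.14, 0.0, 1.5]
contact_force: [0.1, 0.3, -0.3]
opening: 0.495
grasp_force: 0.0
```

carry_out(delta_pos=[[0,0,0],[0,0,0],[0,0,0],[0,0,0],[0,0,0]], rot=[[0,0,0],[0,0,0],[0,0,0],[0,0,0],[0,0,0]], claw=0.005, grip_force=50)

```text
clock: 22.12
eef_pos: [602.4, -193.3, 48.1]
tcp_rot: [3.14, 0.001, 1.5]
contact_force: [0.6, 0.7, 6.5]
opening: 0.251
grasp_force: 50.0
```

carry_out(delta_pos=[[0,0,-0.03],[0,0,-0.08],[0,0,-0.1],[0,0,-0.1]], rot=[[0,0,0],[0,0,0],[0,0,0],[0,0,0]])

```text
clock: 22.62
eef_pos: [602.3, -193.3, 148.2]
tcp_rot: [3.139, 0.001, 1.5]
contact_force: [-0.0, -0.6, -0.7]
opening: 0.248
grasp_force: 49.2
```

Run:
```python
from h import *
np.set_printoptions(precision=4,suppress=True)
print(*go([522,-381,146],np.deg2rad(84)))
r.grab_frame("wrist")
C=cam("top"); r.grab_frame("top")
d=r.cut_out("tray","top")[0]; c=max(cv2.findContours(d["mask"].astype(np.uint8),0,1)[0],key=cv2.contourArea).reshape(-1,2)
for z in(0,45): print(cv2.minAreaRect(unproj(C,c,z)[:,:2].astype(np.float32)))
d=r.cut_out("tray","wrist")[:1]; print(d and d[0]["box"])
```

```text
[-0.1929 -0.0669  0.0021] [0.1709 0.0382 1.9563]
((488.05938720703125, -414.2144775390625), (83.45562744140625, 179.6357421875), 81.89868927001953)
((484.32177734375, -400.025634765625), (80.81199645996094, 173.9454345703125), 81.89868927001953)
[76.5, 393.2, 301.0, 478.3]
```

carry_out(delta_pos=[[-0.05,-0.02,0],[-0.1,-0.035,0],[-0.15,-0.05,0],[-0.202,-0.067,0],[-0.202,-0.067,0],[-0.202,-0.067,0.03],[-0.202,-0.067,0.06],[-0.202,-0.067,0.06]], rot=[[0,0,0],[0,0,1],[0,0,2],[0,0,2],[0,0,2],[0,0,2],[0,0,2],[0,0,2]])

```text
clock: 23.82
eef_pos: [518.8, -387.5, 83.5]
tcp_rot: [-3.136, -0.004, 1.466]
contact_force: [-0.1, -0.4, 0.3]
opening: 0.246
grasp_force: 49.1
```

Run:
```python
from h import *
s=r.sense(); print(s["eef_pos"]); im=r.grab_frame("side"); C=cam("side"); v=im[360:460,300:440].copy(); v=cv2.resize(v,None,fx=4,fy=4)
o=[486,-387.5]; yaw=np.deg2rad(-6)
for z in (0,45):cv2.polylines(v,[((proj(C,frame(o,yaw,[[-85,-55,z],[85,-55,z],[85,55,z],[-85,55,z]]))-[300,360]+.5)*4).round().astype(int)],True,(255,0,255),1)
cv2.imwrite("pics/s9.png",v)
```

```text
[ 518.85 -387.46   83.5 ]
```

View pics/s9.png

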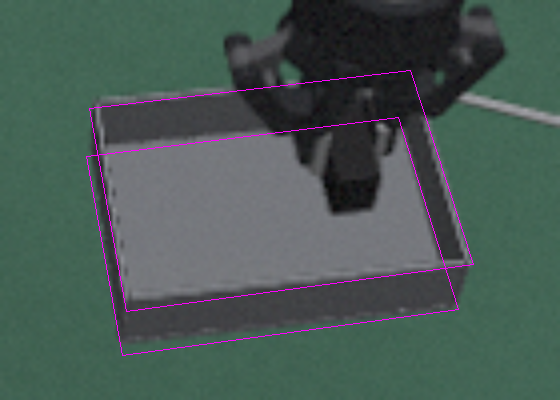

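carry_out(delta_pos=[[0,0,0.015],[0,0,0.03],[0,0,0.04],[0,0,0.044],[0,0,0.044]], rot=[[0,0,0],[0,0,0],[0,0,0],[0,0,0],[0,0,0]])

```text
clock: 24.5
eef_pos: [520.4, -389.8, 42.5]
tcp_rot: [-3.141, -0.0, 1.465]
contact_force: [0.4, 0.5, -0.4]
opening: 0.247
grasp_force: 49.1
```

carry_out(delta_pos=[[0,0,0],[0,0,0],[0,0,0],[0,0,0]], rot=[[0,0,0],[0,0,0],[0,0,0],[0,0,0]], claw=0.04)

```text
clock: 25.0
eef_pos: [520.5, -389.9, 43.0]
tcp_rot: [3.141, 0.0, 1.465]
contact_force: [-0.5, -0.0, -0.7]
opening: 0.47
grasp_force: 0.0
```

carry_out(delta_pos=[[0,0,-0.03],[0,0,-0.07],[0,0,-0.1],[0,0,-0.1]], rot=[[0,0,0],[0,0,0],[0,0,0],[0,0,0]])

```text
clock: 25.5
eef_pos: [521.8, -390.8, 145.5]
tcp_rot: [3.137, 0.003, 1.465]
contact_force: [0.4, 0.1, -0.3]
opening: 0.467
grasp_force: 0.0
```

Run:
```python
from h import *
np.set_printoptions(precision=4,suppress=True)
print(hold(124,50,140),*go(hold(124,50,140),HY+np.pi))
```

```text
[ 551.7284 -197.5858  140.    ] [0.1953 0.0094 0.0051] [ 0.2385  0.1489 -2.0424]
```

carry_out(delta_pos=[[0.05,0.003,0],[0.1,0.005,0],[0.15,0.007,0],[0.194,0.0095,0.003],[0.194,0.0095,0.003],[0.194,0.0095,0.003]], rot=[[0,0,-1],[0,0,-2],[0,0,-2],[0,0,-2],[0,0,-2],[0,0,-2]])

```text
clock: 26.25
eef_pos: [550.1, -198.0, 139.1]
tcp_rot: [-3.141, 0.0, 1.501]
contact_force: [-0.4, 0.0, 1.1]
opening: 0.467
grasp_force: 0.0
```

Run:
```python
from h import *
np.set_printoptions(precision=4,suppress=True)
print(*go(hold(124,50,46),HY+np.pi))
im=r.grab_frame("wrist"); C=cam("wrist"); v=im.copy()
for d in r.cut_out("worn1","wrist")[:2]: print(d["p"],d["box"])
p=proj(C,[hold(*p) for p in([83,39,48],[143,39,48],[143,61,48],[83,61,48])]);print(p)
```

```text
[0.0006 0.0017 0.0931] [-0.0511  0.0032  0.0006]
0.93 [303.3, 185.3, 345.5, 294.0]
0.66 [23.0, 58.7, 113.2, 248.2]
[[301.9742 192.0643]
 [303.4513 291.451 ]
 [340.0821 291.407 ]
 [341.7853 192.0207]]
```

Brush where predicted; grasp it (fingers open about 40 mm, neighbour clear).

carry_out(delta_pos=[[0,0.002,0],[0,0.002,0.04],[0,0.002,0.07],[0,0.002,0.092],[0,0.002,0.092],[0,0.002,0.092]], rot=[[0,0,0],[0,0,0],[0,0,0],[0,0,0],[0,0,0],[0,0,0]])

```text
clock: 27.1
eef_pos: [552.8, -198.6, 48.5]
tcp_rot: [3.141, 0.0, 1.5]
contact_force: [0.4, -0.2, -0.2]
opening: 0.466
grasp_force: 0.0
```

carry_out(delta_pos=[[0,0,0],[0,0,0],[0,0,0],[0,0,0],[0,0,0]], rot=[[0,0,0],[0,0,0],[0,0,0],[0,0,0],[0,0,0]], claw=0.005, grip_force=50)

```text
clock: 27.72
eef_pos: [553.2, -198.5, 49.1]
tcp_rot: [3.139, 0.001, 1.5]
contact_force: [-1.2, -1.3, 7.1]
opening: 0.246
grasp_force: 50.0
```

carry_out(delta_pos=[[0,0,-0.03],[0,0,-0.08],[0,0,-0.1],[0,0,-0.1]], rot=[[0,0,0],[0,0,0],[0,0,0],[0,0,0]])

```text
clock: 28.22
eef_pos: [553.4, -198.4, 149.7]
tcp_rot: [3.138, 0.001, 1.5]
contact_force: [1.1, -0.3, -1.2]
opening: 0.247
grasp_force: 49.1
```

Run:
```python
from h import *
np.set_printoptions(precision=4,suppress=True)
print(r.sense()["eef_pos"],*go([452,-394,148],np.deg2rad(84)))
```

```text
[ 553.3932 -198.353   149.7263] [-0.2023 -0.0874  0.0016] [0.2133 0.0547 1.9607]
```

carry_out(delta_pos=[[-0.05,-0.02,0],[-0.1,-0.045,0],[-0.15,-0.065,0],[-0.2,-0.087,0],[-0.202,-0.087,0],[-0.202,-0.087,0.03],[-0.202,-0.087,0.06],[-0.202,-0.087,0.06]], rot=[[0,0,0],[0,0,1],[0,0,2],[0,0,2],[0,0,2],[0,0,2],[0,0,2],[0,0,2]])

```text
clock: 29.22
eef_pos: [449.9, -391.0, 84.8]
tcp_rot: [-3.137, -0.004, 1.466]
contact_force: [0.1, 1.0, -0.8]
opening: 0.244
grasp_force: 49.1
```

carry_out(delta_pos=[[0,0,0.015],[0,0,0.03],[0,0,0.04],[0,0,0.046],[0,0,0.046]], rot=[[0,0,0],[0,0,0],[0,0,0],[0,0,0],[0,0,0]])

```text
clock: 29.85
eef_pos: [451.2, -393.3, 41.4]
tcp_rot: [-3.141, -0.0, 1.465]
contact_force: [0.6, 0.2, -0.7]
opening: 0.249
grasp_force: 49.1
```

carry_out(delta_pos=[[0,0,0],[0,0,0],[0,0,0],[0,0,0]], rot=[[0,0,0],[0,0,0],[0,0,0],[0,0,0]], claw=0.04)

```text
clock: 30.35
eef_pos: [451.4, -393.4, 42.0]
tcp_rot: [3.141, 0.0, 1.465]
contact_force: [0.2, 0.6, 0.1]
opening: 0.466
grasp_force: 0.0
```

carry_out(delta_pos=[[0,0,-0.05],[0,0,-0.1],[0,0,-0.15],[0.05,0,-0.2],[0.1,0,-0.25],[0.15,0,-0.25],[0.2,0,-0.25],[0.2,0,-0.25]], rot=[[0,0,0],[0,0,0],[0,0,0],[0,0,0],[0,0,0],[0,0,0],[0,0,0],[0,0,0]])

```text
clock: 31.35
eef_pos: [472.4, -191.7, 292.3]
tcp_rot: [3.141, -0.0, 1.469]
contact_force: [0.5, 0.0, 0.2]
opening: 0.468
grasp_force: 0.0
```

Run:
```python
from h import *
r.grab_frame("side");C=cam("side")
for d in r.cut_out("worn1","side")[:4]: print("worn",d["p"],d["box"])
v=r.grab_frame("top"); C=cam("top")
for n,z in(("mat",3),("bar",24)):
    d=r.cut_out(n,"top")[0]
    c=max(cv2.findContours(d["mask"].astype(np.uint8),0,1)[0],key=cv2.contourArea).reshape(-1,2)
    print(n,d["p"],cv2.minAreaRect(unproj(C,c,z)[:,:2].astype(np.float32)))
a=cv2.resize(v[190:310,190:490],None,fx=2.6,fy=2.6,interpolation=cv2.INTER_CUBIC)
cv2.imwrite("pics/t10.png",a)
```

```text
worn 0.68 [341.4, 398.1, 358.8, 431.7]
worn 0.56 [376.8, 389.2, 391.4, 426.4]Traceback (most recent call last):
  File "<stdin>", line 6, in <module>
IndexError: list index out of range
```

Run:
```python
from h import *
np.set_printoptions(precision=4,suppress=True)
print(*go([530,270,350],np.deg2rad(120)))
```

```text
[ 0.4688  0.0081 -0.0584] [ -0.0083   0.02   -36.0724]
```

carry_out(delta_pos=[[0.05,0,-0.03],[0.11,0,-0.058],[0.17,0,-0.058],[0.23,0,-0.058],[0.29,0,-0.058],[0.35,0,-0.058],[0.41,0.004,-0.058],[0.468,0.008,-0.058]], rot=[[0,0,0],[0,0,-6],[0,0,-12],[0,0,-18],[0,0,-24],[0,0,-30],[0,0,-36],[0,0,-36]])

```text
clock: 32.55
eef_pos: [530.6, 271.0, 349.5]
tcp_rot: [-3.141, 0.0, 2.094]
contact_force: [0.4, -0.3, -0.5]
opening: 0.467
grasp_force: 0.0
```

carry_out(delta_pos=[[0,0,0],[0,0,0],[0,0,0],[0,0,0]], rot=[[0,0,0],[0,0,0],[0,0,0],[0,0,0]])

```text
clock: 33.05
eef_pos: [529.8, 268.8, 350.0]
tcp_rot: [3.141, 0.0, 2.092]
contact_force: [-0.0, 0.5, 0.8]
opening: 0.468
grasp_force: 0.0
```

Run:
```python
from h import *
s=r.sense();print(s["eef_pos"])
im=r.grab_frame("wrist"); C=cam("wrist")
for n,z in(("mat",3),("bar",24),("stand",12),("dial_face",119),("rotor",122),("stud1",172),("dial",119)):
    for d in r.cut_out(n,"wrist")[:1]:
        c=max(cv2.findContours(d["mask"].astype(np.uint8),0,1)[0],key=cv2.contourArea).reshape(-1,2)
        print(n,d["p"],d["box"],cv2.minAreaRect(unproj(C,c,z)[:,:2].astype(np.float32)))
cv2.imwrite("pics/w11.png",im)
```

```text
[529.77 268.77 350.02]
bar 0.58 [137.1, 255.7, 279.2, 326.7] ((456.35931396484375, 82.17456817626953), (141.37591552734375, 43.43994140625), 3.9567947387695312)
stand 0.63 [191.2, 17.3, 471.8, 306.4] ((548.3974609375, 288.0809631347656), (195.7415313720703, 333.4804992675781), 66.73373413085938)
dial_face 0.72 [190.1, 12.8, 471.6, 308.6] ((535.37646484375, 299.43719482421875), (150.57139587402344, 255.48533630371094), 66.60284423828125)
rotor 0.66 [221.0, 50.8, 376.0, 210.3] ((479.4342346191406, 317.8641357421875), (136.0823516845703, 135.56585693359375), 87.11814880371094)
stud1 0.6 [218.9, 54.0, 374.7, 215.2] ((480.8192138671875, 320.5459289550781), (116.79290008544922, 116.7815170288086), 46.548309326171875)
dial 0.71 [177.9, 0.0, 219.8, 27.0] ((360.6413269042969, 365.2137756347656), (38.88801574707031, 13.284578323364258), 61.808265686035156)
```

View pics/w11.png

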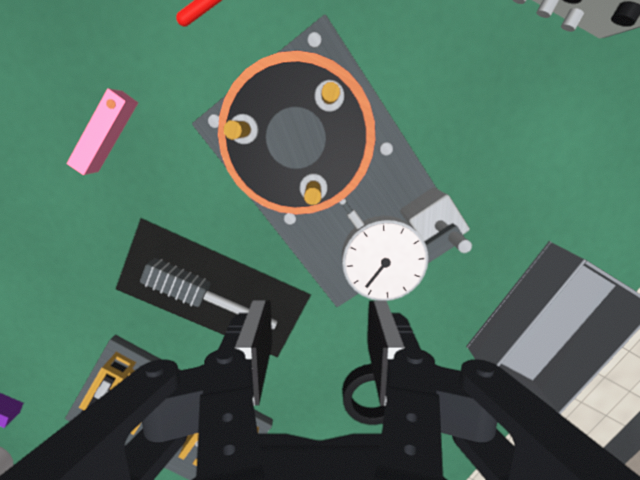

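```bash
cat >> h.py <<'E'
def studs(cs,C): return unproj(C,cs,172)[:,:2]
def read(im,C,DC,SY,show=False):
    """needle angle from the wrist/top picture: DC dial centre world, SY stand yaw; rectify 1 mm = 5 px in stand axes"""
    n=400; g=(np.arange(n)-n/2)/5; X,Y=np.meshgrid(g,-g)  # right=stand x, up=stand y
    P=frame(DC,SY,np.c_[X.ravel(),Y.ravel(),np.full(n*n,120.)]); p=proj(C,P).reshape(n,n,2).astype(np.float32)
    v=cv2.remap(im,p[...,0],p[...,1],cv2.INTER_CUBIC)
    return v
def needle(v):
    """polar: darkness along rays between 8 and 24 mm; centre refined from white disc"""
    hsv=cv2.cvtColor(v,cv2.COLOR_BGR2HSV); w=((hsv[...,2]>185)&(hsv[...,1]<40)).astype(np.uint8)
    c=max(cv2.findContours(w,0,1)[0],key=cv2.contourArea); (cx,cy),R=cv2.minEnclosingCircle(cv2.convexHull(c))
    gr=cv2.cvtColor(v,cv2.COLOR_BGR2GRAY).astype(np.float32)
    a=np.deg2rad(np.arange(0,360,.5)); rr=np.arange(6,25,.2)*5
    px=(cx+np.outer(np.cos(a),rr)).astype(np.float32); py=(cy+np.outer(np.sin(a),rr)).astype(np.float32) # cw seen from above
    d=np.clip(190-cv2.remap(gr,px,py,1),0,None).sum(1); k=np.argmax(cv2.GaussianBlur(np.r_[d,d,d].reshape(-1,1),(1,9),2)[720:1440])
    i=np.arange(k-14,k+15)%720; wt=d[i]; return (a[k]+np.deg2rad((np.arange(-14,15)*.5*wt).sum()/wt.sum()))%(2*np.pi),(cx-200)/5,(200-cy)/5,R/5
E
python3 - <<'E'
from h import *
s=r.sense(); im=r.grab_frame("wrist"); C=cam("wrist",s)
S=studs([[331,91],[233,130],[313,196]],C); c=S.mean(0); print(S,c,np.linalg.norm(S-c,axis=1),np.rad2deg(np.arctan2(*(S-c).T[::-1])))
hsv=cv2.cvtColor(im,cv2.COLOR_BGR2HSV); w=((hsv[...,0]<12)&(hsv[...,1]>110)&(hsv[...,2]>150)).astype(np.uint8); w[:, :200]=0;w[:45]=0
p=cv2.convexHull(np.argwhere(w)[:,::-1].astype(np.int32)).reshape(-1,2); q=unproj(C,p,122)[:,:2].astype(np.float32); print("ring",cv2.minEnclosingCircle(q),cv2.fitEllipse(q))
dc=unproj(C,[[386,261]],119)[0][:2]; 
rc=np.array(cv2.fitEllipse(q)[0])
SY=np.arctan2(*(dc-rc)[::-1]); print("dial",dc,np.linalg.norm(dc-rc),np.rad2deg(SY))
v=read(im,C,dc,SY); print(needle(v)); cv2.imwrite("pics/d12.png",v)
E
```

```text
[[486.97 361.68]
 [437.38 301.87]
 [513.69 288.46]] [479.35 317.34] [45.   44.72 44.87] [  80.25 -159.77  -40.06]
ring ((479.4698791503906, 317.0366516113281), 68.98872375488281) ((479.4149475097656, 317.0007629394531), (137.27137756347656, 137.53756713867188), 12.995731353759766)
dial [611.3  259.58] 143.8455290248841 -23.528704810456677
(np.float64(1.2158679076158359), -0.4389923095703125, 0.635406494140625, 43.95686645507813)
```

View pics/d12.png

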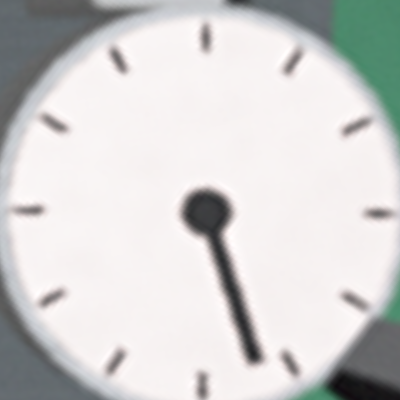

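Needle is at 1.245 rad (from 71.4°), with the hub at (206,211) in the rectified picture. Rotor axis is (479.4,317.1), stand yaw -23.5°, and the studs are at 80.2°, -159.8° and -40.1°. I'll pinch the stud at 80.2° and turn.

```bash
python3 - <<'E'
import re
s=open('h.py').read()
i=s.index("    hsv=cv2.cvtColor(v"); j=s.index("    gr=cv2")
s=s[:i]+s[j:]
s=s.replace("    a=np.deg2rad(np.arange(0,360,.5))","""    m=(gr<110).astype(np.uint8); m[:80]=m[320:]=0; m[:,:80]=m[:,320:]=0
    m=cv2.morphologyEx(m,cv2.MORPH_OPEN,np.ones((25,25),np.uint8)); M=cv2.moments(m,True); cx,cy=M["m10"]/M["m00"],M["m01"]/M["m00"]
    a=np.deg2rad(np.arange(0,360,.5))""").replace(",(cx-200)/5,(200-cy)/5,R/5",",cx,cy")
s+="""
RC=np.array([479.4,317.1]); SY=np.deg2rad(-23.53); DC=np.array([611.3,259.6])
"""
open('h.py','w').write(s)
E
python3 - <<'E'
from h import *
np.set_printoptions(precision=4,suppress=True)
im=cv2.imread("pics/w11.png"); s=r.sense(); C=cam("wrist",s); print(needle(read(im,C,DC,SY)))
print(*go([487,361.7,215],np.deg2rad(80.25)))
E
```

```text
(np.float64(1.2468929930259431), 201.200790513834, 206.46640316205534)
[0.1006 0.0089 0.1348] [ 0.0026 -0.0008 39.712 ]
```

carry_out(delta_pos=[[0.03,0,0.02],[0.06,0.005,0.05],[0.1,0.009,0.08],[0.1006,0.009,0.11],[0.1006,0.009,0.135],[0.1006,0.009,0.135],[0.1006,0.009,0.135]], rot=[[0,0,10],[0,0,20],[0,0,30],[0,0,39.7],[0,0,39.7],[0,0,39.7],[0,0,39.7]])

```text
clock: 34.38
eef_pos: [487.6, 362.0, 215.8]
tcp_rot: [3.141, -0.001, 1.401]
contact_force: [0.4, 0.1, 0.1]
opening: 0.469
grasp_force: 0.0
```

Run:
```python
from h import *
np.set_printoptions(precision=4,suppress=True)
print(r.sense()["eef_pos"],*go([487,361.7,165],np.deg2rad(80.25)))
```

```text
[487.622  362.0006 215.7613] [-0.0004 -0.0006  0.0508] [ 0.0431 -0.0418  0.0183]
```

Centred within 1 mm: descend, pinch, and turn +60° in 5° rows.

carry_out(delta_pos=[[0,0,0.02],[0,0,0.04],[0,0,0.05],[0,0,0.05]], rot=[[0,0,0],[0,0,0],[0,0,0],[0,0,0]])

```text
clock: 34.88
eef_pos: [487.3, 361.7, 165.1]
tcp_rot: [3.142, -0.0, 1.401]
contact_force: [0.2, -0.4, 0.3]
opening: 0.469
grasp_force: 0.0
```

carry_out(delta_pos=[[0,0,0],[0,0,0],[0,0,0],[0,0,0],[0,0,0]], rot=[[0,0,0],[0,0,0],[0,0,0],[0,0,0],[0,0,0]], claw=0.005, grip_force=30)

```text
clock: 35.5
eef_pos: [487.6, 362.1, 165.9]
tcp_rot: [3.141, -0.001, 1.401]
contact_force: [-0.9, -0.7, 6.8]
opening: 0.152
grasp_force: 29.4
```

carry_out(delta_pos=[[-0.0002,-0.0039,0],[-0.0007,-0.0078,0],[-0.0015,-0.0116,0],[-0.0027,-0.0154,0],[-0.0042,-0.019,0],[-0.006,-0.0225,0],[-0.006,-0.0225,0]], rot=[[0,0,-5],[0,0,-10],[0,0,-15],[0,0,-20],[0,0,-25],[0,0,-30],[0,0,-30]])

```text
clock: 36.38
eef_pos: [463.6, 360.2, 165.9]
tcp_rot: [3.141, -0.001, 1.925]
contact_force: [-3.9, 1.2, 8.0]
opening: 0.151
grasp_force: 30.0
```

Run:
```python
from h import *
s=r.sense(); p=s["eef_pos"][:2]-RC; print(np.linalg.norm(p),np.rad2deg(np.arctan2(p[1],p[0])),s["contact_force"],s["wrist_torque"])
im=r.grab_frame("top"); C=cam("top"); print(needle(read(im,C,DC,SY)))
```

```text
45.93081384988834 110.08172576036213 [-3.9   1.21  7.98] [ 0.17  0.75 -0.14]
(np.float64(0.37325223998356233), 210.58651026392963, 225.0596285434995)
```

Needle fell to 0.37, just what a sine 146° from the high spot gives, so the high spot lies clockwise. Turning back in steps and reading the dial.

carry_out(delta_pos=[[-0.0002,0.0039,0],[-0.0007,0.0078,0],[-0.0015,0.0116,0],[-0.0027,0.0154,0],[-0.0042,0.019,0],[-0.006,0.0225,0],[-0.0081,0.0258,0],[-0.0105,0.0289,0]], rot=[[0,0,5],[0,0,10],[0,0,15],[0,0,20],[0,0,25],[0,0,30],[0,0,35],[0,0,40]])

```text
clock: 37.42
eef_pos: [494.9, 360.1, 165.9]
tcp_rot: [3.141, -0.001, 1.224]
contact_force: [-2.8, -1.6, 7.7]
opening: 0.15
grasp_force: 30.0
```

carry_out(delta_pos=[[-0.0002,0.0039,0],[-0.0007,0.0078,0],[-0.0015,0.0116,0],[-0.0027,0.0154,0],[-0.0042,0.019,0],[-0.006,0.0225,0],[-0.0081,0.0258,0],[-0.0105,0.0289,0]], rot=[[0,0,5],[0,0,10],[0,0,15],[0,0,20],[0,0,25],[0,0,30],[0,0,35],[0,0,40]])

```text
clock: 38.42
eef_pos: [519.3, 340.3, 165.9]
tcp_rot: [3.141, -0.002, 0.526]
contact_force: [0.3, -1.0, 6.1]
opening: 0.147
grasp_force: 29.8
```

Run:
```python
from h import *
s=r.sense(); p=s["eef_pos"][:2]-RC; print(np.linalg.norm(p),np.rad2deg(np.arctan2(p[1],p[0])),s["contact_force"],s["qpos"])
im=r.grab_frame("top"); C=cam("top"); print(needle(read(im,C,DC,SY)))
im=r.grab_frame("wrist"); C=cam("wrist",s); print(proj(C,[[*DC,119]]))
try: print(needle(read(im,C,DC,SY)))
except Exception as e: print(e)
```

```text
46.157586476316155 30.16434048589885 [ 0.31 -1.04  6.06] [ 0.58  0.44  1.72 -0.    0.98  1.62]
(np.float64(3.0905252783490447), 209.58048289738431, 223.4446680080483)
[[578.93 216.03]]
(np.float64(3.1263864093885854), 203.07565789473685, 206.09100877192984)
```

carry_out(delta_pos=[[-0.0002,0.0039,0],[-0.0007,0.0078,0],[-0.0015,0.0116,0],[-0.0027,0.0154,0],[-0.0042,0.019,0],[-0.006,0.0225,0],[-0.0081,0.0258,0],[-0.0105,0.0289,0]], rot=[[0,0,5],[0,0,10],[0,0,15],[0,0,20],[0,0,25],[0,0,30],[0,0,35],[0,0,40]])

```text
clock: 39.52
eef_pos: [525.9, 310.4, 165.9]
tcp_rot: [-3.139, -0.004, -0.173]
contact_force: [5.9, 0.7, 0.8]
opening: 0.148
grasp_force: 29.5
```

carry_out(delta_pos=[[-0.0002,0.0039,0],[-0.0007,0.0078,0],[-0.0015,0.0116,0],[-0.0027,0.0154,0],[-0.0042,0.019,0],[-0.0048,0.0202,0],[-0.0048,0.0202,0],[-0.0048,0.0202,0]], rot=[[0,0,5],[0,0,10],[0,0,15],[0,0,20],[0,0,25],[0,0,26.7],[0,0,26.7],[0,0,26.7]])

```text
clock: 40.52
eef_pos: [518.5, 289.9, 165.9]
tcp_rot: [-3.139, -0.005, -0.635]
contact_force: [9.9, -8.4, 1.7]
opening: 0.154
grasp_force: 29.6
```

Run:
```python
from h import *
s=r.sense(); p=s["eef_pos"][:2]-RC; print(np.linalg.norm(p),np.rad2deg(np.arctan2(p[1],p[0])),s["tcp_rot"],s["contact_force"],s["qpos"])
im=r.grab_frame("top"); C=cam("top"); print(needle(read(im,C,DC,SY)))
```

```text
47.61556728164218 -34.84932570245311 [-3.14 -0.   -0.64] [ 9.89 -8.44  1.66] [ 0.51  0.4   1.78 -0.    0.95  2.72]
(np.float64(4.493190679215681), 209.55165692007796, 222.05360623781675)
```

carry_out(delta_pos=[[0,0,0],[0,0,0],[0,0,0],[0,0,-0.03],[0,0,-0.08],[0,0,-0.13],[0,0,-0.185],[0,0,-0.185]], rot=[[0,0,0],[0,0,0],[0,0,0],[0,0,0],[0,0,0],[0,0,0],[0,0,0],[0,0,0]], claw=0.04)

```text
clock: 41.58
eef_pos: [517.3, 291.9, 354.7]
tcp_rot: [-3.134, -0.003, -0.636]
contact_force: [-0.1, 0.5, -0.0]
opening: 0.471
grasp_force: 0.0
```

carry_out(delta_pos=[[0,0,0],[0,0,0],[0,0,0]], rot=[[0,0,0],[0,0,0],[0,0,0]])

```text
clock: 41.95
eef_pos: [515.3, 290.6, 348.4]
tcp_rot: [3.139, 0.001, -0.636]
contact_force: [-0.4, -0.1, 0.2]
opening: 0.468
grasp_force: 0.0
```

```bash
cat >> h.py <<'E'
def rotor(im,C):
    """stud angle (deg, mod 120) from brass stud sides/tops, by matching a rendered model of three studs to the brass mask"""
    hsv=cv2.cvtColor(im,cv2.COLOR_BGR2HSV); w=((hsv[...,0]>12)&(hsv[...,0]<28)&(hsv[...,1]>110)&(hsv[...,2]>90)).astype(np.uint8)
    ph=np.linspace(0,2*np.pi,24,endpoint=False); best=[]
    def model(a):
        m=np.zeros(w.shape,np.uint8)
        for k in range(3):
            c=RC+45*np.array([np.cos(a+k*2.0944),np.sin(a+k*2.0944)])
            P=[[c[0]+7*np.cos(t),c[1]+7*np.sin(t),z] for z in(130,172) for t in ph]
            cv2.fillConvexPoly(m,cv2.convexHull((proj(C,P)*16).round().astype(np.int32)),1,shift=4)
        return m
    reg=cv2.dilate(model(0)*0,None); cc=proj(C,[[*RC,150]])[0].astype(int); cv2.circle(reg,tuple(map(int,cc)),130,1,-1)
    A=np.deg2rad(np.arange(0,120,.5)); sc=np.array([((model(a)&w).sum()/(((model(a)|w)&reg).sum()+1)) for a in A])
    k=sc.argmax(); i=np.arange(k-8,k+9); v=sc[i%240]; q=np.polyfit(i*.5,v,2); return -q[1]/2/q[0],sc[k]
E
python3 - <<'E'
from h import *
s=r.sense(); im=r.grab_frame("wrist"); C=cam("wrist",s)
cv2.imwrite("pics/w13.png",im); print(rotor(im,C),needle(read(im,C,DC,SY)),s["eef_pos"])
E
```

```text
(np.float64(87.42235108154172), np.float64(0.7456423499031634)) (np.float64(4.507171548449965), 207.06400665004156, 212.48212801330007) [515.29 290.55 348.38]
```

View pics/w13.png

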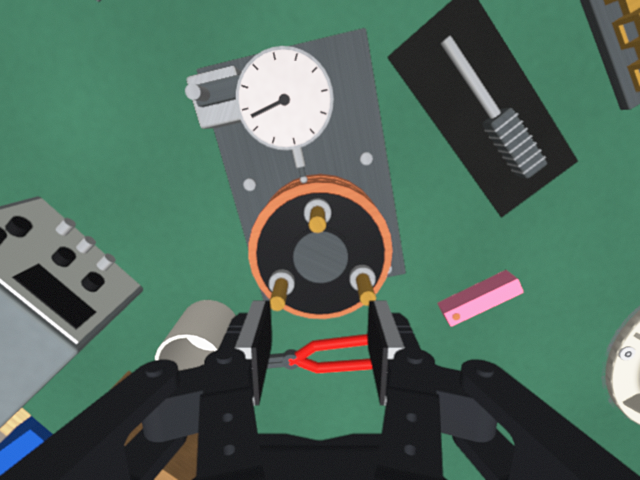

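Needle 4.507, near the top. Stud tops are at (317,225), (277,303) and (367,297), and the bar is still on its mat. I'll regrasp the stud near 86° and read the far flank for symmetry.

Run:
```python
from h import *
np.set_printoptions(precision=4,suppress=True)
s=r.sense(); C=cam("wrist",s); S=studs([[317,225],[277,303],[367,297]],C); c=S.mean(0)
print(S,c,np.linalg.norm(S-c,axis=1),np.rad2deg(np.arctan2(*(S-c).T[::-1])),np.rad2deg(np.arctan2(*(S-RC).T[::-1])))
im=cv2.imread("pics/w11.png")
a=np.deg2rad(86.5); print(*go([RC[0]+45*np.cos(a),RC[1]+45*np.sin(a),215],a))
```

```text
[[516.7064 291.8123]
 [481.7315 360.2925]
 [440.653  295.259 ]] [479.697  315.7879] [44.0968 44.551  44.112 ] [ -32.9362   87.3825 -152.265 ] [ -34.1309   86.9102 -150.5908]
[-0.069  -0.0379  0.1336] [   0.0078    0.133  -122.9403]
```

carry_out(delta_pos=[[-0.008,-0.005,0],[-0.016,-0.01,0],[-0.025,-0.014,0.01],[-0.034,-0.019,0.02],[-0.043,-0.024,0.03],[-0.052,-0.028,0.04],[-0.06,-0.033,0.05],[-0.069,-0.038,0.06]], rot=[[0,0,-10],[0,0,-20],[0,0,-30],[0,0,-40],[0,0,-50],[0,0,-60],[0,0,-70],[0,0,-80]])

```text
clock: 43.0
eef_pos: [482.5, 362.5, 288.9]
tcp_rot: [-3.141, 0.001, 0.766]
contact_force: [-0.2, 0.1, -0.9]
opening: 0.471
grasp_force: 0.0
```

carry_out(delta_pos=[[0,0,0.02],[0,0,0.04],[0,0,0.06],[0,0,0.073],[0,0,0.073],[0,0,0.073],[0,0,0.073]], rot=[[0,0,-10],[0,0,-20],[0,0,-30],[0,0,-40],[0,0,-43],[0,0,-43],[0,0,-43]])

```text
clock: 43.88
eef_pos: [482.8, 362.3, 216.7]
tcp_rot: [-3.142, -0.0, 1.509]
contact_force: [0.9, 0.3, 0.6]
opening: 0.466
grasp_force: 0.0
```

Run:
```python
from h import *
np.set_printoptions(precision=4,suppress=True)
a=np.deg2rad(87); print(*go([RC[0]+45*np.cos(a),RC[1]+45*np.sin(a),165],a))
```

```text
[-0.0004 -0.001   0.0517] [-0.0015 -0.0006 -0.519 ]
```

carry_out(delta_pos=[[0,-0.001,0.02],[0,-0.001,0.04],[0,-0.001,0.051],[0,-0.001,0.051]], rot=[[0,0,0],[0,0,0],[0,0,0],[0,0,0]])

```text
clock: 44.38
eef_pos: [481.5, 362.2, 165.3]
tcp_rot: [-3.141, 0.001, 1.51]
contact_force: [-0.0, 0.3, -0.1]
opening: 0.471
grasp_force: 0.0
```

carry_out(delta_pos=[[0,0,0],[0,0,0],[0,0,0],[0,0,0],[0,0,0]], rot=[[0,0,0],[0,0,0],[0,0,0],[0,0,0],[0,0,0]], claw=0.005, grip_force=30)

```text
clock: 45.0
eef_pos: [482.0, 362.7, 166.7]
tcp_rot: [3.141, -0.001, 1.511]
contact_force: [-1.4, 0.8, 5.8]
opening: 0.149
grasp_force: 30.0
```

carry_out(delta_pos=[[-0.0002,0.0039,0],[-0.0007,0.0078,0],[-0.0015,0.0116,0],[-0.0027,0.0154,0],[-0.0042,0.019,0],[-0.006,0.0225,0],[-0.0081,0.0258,0],[-0.0105,0.0289,0]], rot=[[0,0,5],[0,0,10],[0,0,15],[0,0,20],[0,0,25],[0,0,30],[0,0,35],[0,0,40]])

```text
clock: 46.0
eef_pos: [510.7, 350.7, 166.7]
tcp_rot: [3.141, -0.002, 0.81]
contact_force: [-0.5, 0.4, 4.5]
opening: 0.153
grasp_force: 30.0
```

carry_out(delta_pos=[[-0.0002,0.0039,0],[-0.0007,0.0078,0],[-0.0015,0.0116,0],[-0.0027,0.0154,0],[-0.0027,0.0154,0]], rot=[[0,0,5],[0,0,10],[0,0,15],[0,0,20],[0,0,20]])

```text
clock: 46.62
eef_pos: [520.8, 337.5, 166.7]
tcp_rot: [3.141, -0.003, 0.464]
contact_force: [5.2, -2.8, 4.6]
opening: 0.15
grasp_force: 30.1
```

Run:
```python
from h import *
s=r.sense(); p=s["eef_pos"][:2]-RC; print(np.linalg.norm(p),np.rad2deg(np.arctan2(p[1],p[0])),s["tcp_rot"],s["contact_force"])
im=r.grab_frame("top"); C=cam("top"); print(needle(read(im,C,DC,SY)))
im=r.grab_frame("wrist"); C=cam("wrist",s); print(proj(C,[[*DC,119]]))
print(needle(read(im,C,DC,SY)))
```

```text
46.16547256183958 26.268357333642747 [ 3.14 -0.    0.46] [ 5.23 -2.79  4.61]
(np.float64(3.5429398043777574), 205.90075062552125, 221.5329441201001)
[[567.98 200.26]]
(np.float64(3.5221354887258776), 204.2651722252597, 211.8425369054128)
```

carry_out(delta_pos=[[-0.0002,-0.0039,0],[-0.0007,-0.0078,0],[-0.0015,-0.0116,0],[-0.0027,-0.0154,0],[-0.0042,-0.019,0],[-0.006,-0.0225,0],[-0.0081,-0.0258,0],[-0.0105,-0.0289,0]], rot=[[0,0,-5],[0,0,-10],[0,0,-15],[0,0,-20],[0,0,-25],[0,0,-30],[0,0,-35],[0,0,-40]])

```text
clock: 47.72
eef_pos: [497.7, 359.0, 166.7]
tcp_rot: [3.14, -0.001, 1.167]
contact_force: [1.7, -2.1, 6.8]
opening: 0.155
grasp_force: 30.3
```

carry_out(delta_pos=[[-0.0002,-0.0039,0],[-0.0007,-0.0078,0],[-0.0015,-0.0113,0],[-0.0018,-0.0125,0],[-0.0018,-0.0125,0],[-0.0018,-0.0125,0]], rot=[[0,0,-5],[0,0,-10],[0,0,-14.5],[0,0,-16],[0,0,-16],[0,0,-16]])

```text
clock: 48.48
eef_pos: [485.0, 362.5, 166.7]
tcp_rot: [3.141, -0.001, 1.443]
contact_force: [0.0, -1.0, 7.6]
opening: 0.153
grasp_force: 30.4
```

Run:
```python
from h import *
s=r.sense(); p=s["eef_pos"][:2]-RC; print(np.linalg.norm(p),np.rad2deg(np.arctan2(p[1],p[0])),s["tcp_rot"],s["contact_force"])
im=r.grab_frame("top"); C=cam("top"); print(needle(read(im,C,DC,SY)))
```

```text
45.719205145358266 82.93172983651208 [ 3.14 -0.    1.44] [ 0.02 -1.01  7.58]
(np.float64(4.5133945428474584), 209.1301044634378, 222.10256410256412)
```

carry_out(delta_pos=[[0,0,0],[0,0,0],[0,0,0],[0,0,0],[0,0,-0.03],[0,0,-0.08],[0,0,-0.13],[0,0,-0.185]], rot=[[0,0,0],[0,0,0],[0,0,0],[0,0,0],[0,0,0],[0,0,0],[0,0,0],[0,0,0]], claw=0.04)

```text
clock: 49.52
eef_pos: [484.5, 361.8, 352.0]
tcp_rot: [-3.141, 0.001, 1.441]
contact_force: [-0.0, 0.3, 0.4]
opening: 0.467
grasp_force: 0.0
```

Run:
```python
from h import *
np.set_printoptions(precision=4,suppress=True)
print(*go([529.8,268.8,350],np.deg2rad(120)))
```

```text
[-0.0864  0.057   0.0021] [ -0.0435   0.0205 -37.4319]
```

carry_out(delta_pos=[[-0.02,0.014,0],[-0.04,0.028,0],[-0.06,0.042,0],[-0.0864,0.057,0.002],[-0.0864,0.057,0.002],[-0.0864,0.057,0.002],[-0.0864,0.057,0.002],[-0.0864,0.057,0.002]], rot=[[0,0,-9],[0,0,-18],[0,0,-27],[0,0,-37.4],[0,0,-37.4],[0,0,-37.4],[0,0,-37.4],[0,0,-37.4]])

```text
clock: 50.52
eef_pos: [529.9, 269.7, 348.8]
tcp_rot: [-3.142, -0.0, 2.094]
contact_force: [-0.8, 0.1, 0.4]
opening: 0.468
grasp_force: 0.0
```

Run:
```python
from h import *
s=r.sense(); im=r.grab_frame("wrist"); C=cam("wrist",s); print(s["eef_pos"],needle(read(im,C,DC,SY)),rotor(im,C))
im0=cv2.imread("pics/w11.png"); s0={"eef_pos":np.array([529.77,268.77,350.02]),"tcp_rot":np.array([np.pi,0,2.092])}
print("initial",rotor(im0,cam("wrist",s0)))
for n,z in(("mat",3),("bar",24)):
    for d in r.cut_out(n,"wrist")[:1]: print(n,d["p"],d["box"])
cv2.imwrite("pics/w14.png",im)
```

```text
[529.85 269.68 348.78] (np.float64(4.511567528640585), 205.5827922077922, 212.53003246753246) (np.float64(82.84467951543989), np.float64(0.7399403874813711))
initial (np.float64(79.96554451700416), np.float64(0.7414965986394558))
mat 0.72 [118.9, 217.8, 310.3, 357.2]
bar 0.83 [184.4, 260.6, 323.6, 322.3]
```

View pics/w14.png

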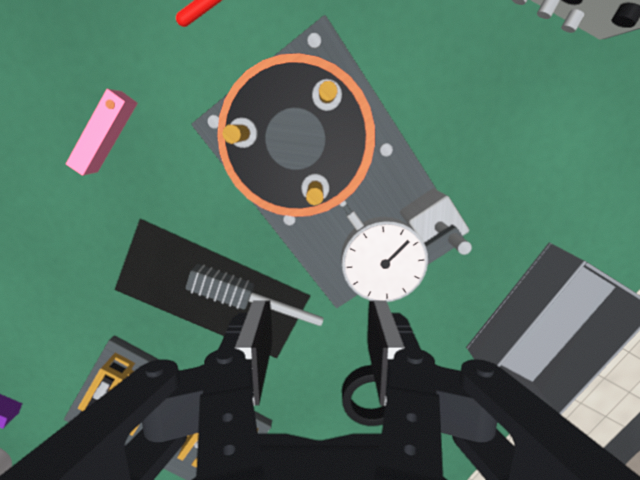

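Dial reads 4.51, with the high spot at the plunger. But the bar was knocked forward, and its tip at (322,322) overhangs the mat edge at (310,295). I'll lay it back.

Run:
```python
from h import *
np.set_printoptions(precision=4,suppress=True)
C=cam("wrist"); p=unproj(C,[[190,276],[252,297],[221,286.5]],31); q=unproj(C,[[322,322]],17); print(p,q)
print(*go([p[2][0],p[2][1],170],np.deg2rad(183)))
```

```text
[[442.5594 101.863   31.    ]
 [521.9862 114.77    31.    ]
 [481.9396 108.2744  31.    ]] [[620.0818 121.454   17.    ]]
[-0.1156 -0.1221  0.1788] [  0.001   -0.0007 -63.0343]
```

carry_out(delta_pos=[[-0.02,-0.02,0],[-0.04,-0.04,0],[-0.06,-0.06,0.02],[-0.08,-0.08,0.06],[-0.1,-0.1,0.1],[-0.1156,-0.122,0.14],[-0.1156,-0.122,0.179],[-0.1156,-0.122,0.179]], rot=[[0,0,-10],[0,0,-20],[0,0,-30],[0,0,-40],[0,0,-50],[0,0,-60],[0,0,-65],[0,0,-65]], claw=0.06)

```text
clock: 51.68
eef_pos: [480.4, 107.4, 167.8]
tcp_rot: [-3.141, -0.005, -3.056]
contact_force: [-0.3, -0.0, 0.3]
opening: 0.701
grasp_force: 0.0
```

carry_out(delta_pos=[[0,0,0],[0,0,0],[0,0,0],[0,0,0]], rot=[[0,0,0],[0,0,0],[0,0,0],[0,0,0]])

```text
clock: 52.18
eef_pos: [482.4, 108.1, 170.4]
tcp_rot: [3.141, 0.001, -3.055]
contact_force: [-0.4, -0.3, 0.2]
opening: 0.698
grasp_force: 0.0
```

Run:
```python
from h import *
np.set_printoptions(precision=4,suppress=True)
s=r.sense();im=r.grab_frame("wrist"); C=cam("wrist",s); print(s["eef_pos"],s["tcp_rot"])
for n,z in(("mat",3),("bar",24)):
    for d in r.cut_out(n,"wrist")[:1]:
        c=max(cv2.findContours(d["mask"].astype(np.uint8),0,1)[0],key=cv2.contourArea).reshape(-1,2)
        rc=cv2.minAreaRect(unproj(C,c,z)[:,:2].astype(np.float32)); print(n,d["p"],d["box"],rc)
(w,h),a=rc[1],np.deg2rad(rc[2]); a=a if w>h else a-np.pi/2
o=np.array(rc[0])-50*np.array([np.cos(a),np.sin(a)]); print("bar",o,np.rad2deg(a)); p=o+3*np.array([np.cos(a),np.sin(a)])
print(*go([*p,30.5],a+np.pi))
```

```text
[482.4487 108.1324 170.3857] [ 3.1415  0.001  -3.0551]
mat 0.85 [203.5, 40.5, 366.9, 350.2] ((473.9576110839844, 79.854248046875), (240.70761108398438, 110.90786743164062), 3.6159815788269043)
bar 0.93 [285.6, 169.4, 332.6, 389.3] ((527.523681640625, 108.63632202148438), (180.57704162597656, 29.217849731445312), 8.683162689208984)
bar [478.0968 101.0878] 8.683162689208986
[ 0.0017 -0.0064  0.1395] [ 0.0011  0.0152 -3.7252]
```

carry_out(delta_pos=[[0.0017,-0.0064,0],[0.0017,-0.0064,0.05],[0.0017,-0.0064,0.09],[0.0017,-0.0064,0.12],[0.0017,-0.0064,0.139],[0.0017,-0.0064,0.139],[0.0017,-0.0064,0.139]], rot=[[0,0,-3.7],[0,0,-3.7],[0,0,-3.7],[0,0,-3.7],[0,0,-3.7],[0,0,-3.7],[0,0,-3.7]])

```text
clock: 53.2
eef_pos: [481.5, 101.5, 31.4]
tcp_rot: [3.142, 0.001, -2.991]
contact_force: [-0.4, 0.4, 0.8]
opening: 0.701
grasp_force: 0.0
```

carry_out(delta_pos=[[0,0,0],[0,0,0],[0,0,0],[0,0,0],[0,0,0],[0,0,-0.02],[0,0,-0.05],[0,0,-0.05]], rot=[[0,0,0],[0,0,0],[0,0,0],[0,0,0],[0,0,0],[0,0,0],[0,0,0],[0,0,0]], claw=0.01, grip_force=80)

```text
clock: 54.2
eef_pos: [482.3, 101.7, 82.6]
tcp_rot: [3.141, 0.004, -2.99]
contact_force: [-0.7, -0.4, -3.8]
opening: 0.306
grasp_force: 79.7
```

Run:
```python
from h import *
np.set_printoptions(precision=4,suppress=True)
print(*go([428,77,80],np.deg2rad(183.5)))
```

```text
[ 0.0574 -0.0162  0.0023] [0.022  0.2235 5.1604]
```

carry_out(delta_pos=[[0.03,-0.008,0],[0.0574,-0.0162,0],[0.0574,-0.0162,0],[0.0574,-0.0162,0.025],[0.0574,-0.0162,0.04],[0.0574,-0.0162,0.05],[0.0574,-0.0162,0.05],[0.0574,-0.0162,0.05]], rot=[[0,0,2.5],[0,0,5.2],[0,0,5.2],[0,0,5.2],[0,0,5.2],[0,0,5.2],[0,0,5.2],[0,0,5.2]])

```text
clock: 55.2
eef_pos: [426.9, 76.9, 30.6]
tcp_rot: [3.142, -0.0, -3.081]
contact_force: [-0.6, -0.5, -2.8]
opening: 0.313
grasp_force: 85.1
```

carry_out(delta_pos=[[0,0,0],[0,0,0],[0,0,0],[0,0,0],[0,0,0]], rot=[[0,0,0],[0,0,0],[0,0,0],[0,0,0],[0,0,0]], claw=0.055)

```text
clock: 55.82
eef_pos: [426.7, 76.8, 30.8]
tcp_rot: [3.142, 0.0, -3.081]
contact_force: [-0.2, -0.6, -0.1]
opening: 0.645
grasp_force: 0.0
```

carry_out(delta_pos=[[0,0,-0.03],[0,0,-0.08],[0,0,-0.14],[0,0,-0.2],[0,0,-0.25],[0,0,-0.25],[0,0,-0.25]], rot=[[0,0,0],[0,0,0],[0,0,0],[0,0,0],[0,0,0],[0,0,0],[0,0,0]])

```text
clock: 56.7
eef_pos: [426.2, 76.7, 280.1]
tcp_rot: [-3.142, -0.001, -3.081]
contact_force: [-1.2, 0.1, -0.2]
opening: 0.644
grasp_force: 0.0
```

Run:
```python
from h import *
s=r.sense();im=r.grab_frame("wrist"); C=cam("wrist",s); print(s["eef_pos"])
for n,z in(("mat",3),("bar",24)):
    for d in r.cut_out(n,"wrist")[:1]:
        c=max(cv2.findContours(d["mask"].astype(np.uint8),0,1)[0],key=cv2.contourArea).reshape(-1,2)
        rc=cv2.minAreaRect(unproj(C,c,z)[:,:2].astype(np.float32)); print(n,d["p"],rc)
r.grab_frame("side")
for d in r.recognise("worn1","side")[:3]: print("worn",d)
im=r.grab_frame("top"); print(needle(read(im,cam("top"),DC,SY)))
```

```text
[426.17  76.69 280.14]
mat 0.96 ((473.8368225097656, 79.8405532836914), (240.91213989257812, 111.81008911132812), 3.5975775718688965)
bar 0.66 ((473.4222106933594, 80.44888305664062), (179.8933563232422, 29.504688262939453), 4.1237287521362305)
worn {'box': [372.1, 390.0, 393.7, 429.4], 'p': 0.63}
worn {'box': [341.9, 398.9, 358.1, 432.4], 'p': 0.62}
(np.float64(4.513202469671193), 209.12844909609896, 222.13320647002854)
```

```bash
python3 -c "
from rig import r
print(r.sign_off())"
```

```text
the job is handed in; nothing more can be done
None
```

I pushed both worn brushes out and put them in the scrap tray, laid the bar back on its mat (again after it was knocked late in the run), and left the rotor stopped with the high spot at the plunger, the dial reading about 4.51; the job is handed in.

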